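Release the safety catch and open the tube centrifuge

TASK

The lid of one of the two bench centrifuges has popped up ajar and is held only by its sprung safety catch; the other one is shut. Reach under the raised front edge, push the catch sideways (to the left as seen from the robot, facing the front of the centrifuge) and, while it is held aside, lift the lid until it stands open at about 60 degrees; then let go, leaving the lid standing. Do not knock over the glass bottle in front of the centrifuges.

Things in the scene. Friction and masses are not known exactly. Their poses are not given: they have to be found in the camera images.
- centrifuge: Cream base 200 x 200 x 95 mm of the one whose lid is ajar; fixed. Origin: centre of underside; front faces -x (the robot), y to its left seen from the robot. Lid hinge line along y at x +90, z 100 mm. A steel bracket juts 46 mm from the front at y -32 to -6, z 70 to 76 mm and holds the catch's toe down; else the space under the lid's overhang is free.
- lid (a joint): Lid angle, rad: 0 level (shut), 0.14 to 0.17 at the start, stopped by the catch at 0.20, at most 1.25. A 235 x 200 x 10 mm plate, 0.45 kg; its flat underside passes through the hinge line, its front edge is 225 mm from that line, 200 mm wide, 35 mm out over the base's front. Stiff hinge: 4 to 8 N at the edge lifts it; it stays at any angle.
- catch_tab (a point): Front of the catch: steel blade, 8 mm thick in y, under the lid at mid width, 30 mm tall, from 12 mm before the lid's edge (this point, 15 mm under the lid's underside) to 22 mm behind it; its stem ends 81 mm under the lid in a 12 mm toe to -y. Rests at the base's y = 0, slides to +y only, up to 25 mm, 2 to 5 N; 11 mm frees the lid; springs back, catches nothing above 0.4 rad.
- bottle: Glass bottle with a blue cap, 70 mm in diameter, 165 mm tall, loose, 0.45 kg, standing on the bench in front of the gap between the two centrifuges. Origin at the centre of its underside, z up.

How it is judged:
On the way:
1. the catch is pushed aside by at least 10 mm while the lid is still ajar (y of catch_tab in the frame of centrifuge above 0.01 m and value of joint lid below 0.3 rad), for 0.1 s.
At the end, for the whole second after the job is handed in: The lid stands open at more than 0.8 rad (46 degrees) by itself, the catch has sprung back to within 4 mm of its rest position, and the bottle stands upright (value of joint lid above 0.8 rad and y of catch_tab in the frame of centrifuge below 0.004 m and angle between bottle's own z axis and vertical below 0.2 rad); the robot touches nothing.
It fails at once if the bottle is knocked over (angle between bottle's own z axis and vertical above 0.6 rad).
It also fails if it takes over 43 s, if anything falls off the work surface, if the arm or the gripper's body presses on something with over 40 N, if the wrist force passes 120 N, or if a joint passes its speed limit or range.

ROBOT

A 7-joint arm with a two-finger parallel gripper is mounted at the origin on the work surface. World frame = base frame: x ahead of the robot, y to its left, z up, the work surface at z = 0. Lengths are in m, angles in rad, forces in N, time in s.
With the tool pointing down it reaches from about 0.4 to 0.875 m from the base axis. Payload 19.3 kg.
Tool frame: the origin (TCP) lies at the very end of the fingers, on their centre line; the grasp point (between the pads) lies 19 mm behind it; z points along the fingers, y is the direction in which the jaws open and shut (so a half turn about z gives the same grasp; the last joint's range is limited). The gripper opens to 85 mm and grips with 20 to 120 N. Pads are 22 mm wide; open, the fingers measure 114 mm over their backs; the gripper's body (76 mm by 85 mm) begins 54 mm behind the grasp point. The pads swing forward as they close: fully open they stand 13 mm farther back than shut.
Start: joints at [-1.242, 0.521, -0.036, 1.599, 0.021, 1.021, -0.113], TCP at [0.243, 0.576, 0.209] pointing down, gripper open.
Joint ranges: [-2.91, 2.91], [-0.3, 2.13], [-1.5, 1.42], [0.17, 2.43], [-1.26, 4.41], [0.16, 1.93], [-2.52, 2.52]. Speed limits (rad/s): [1.89, 1.89, 2.39, 2.39, 3.01, 3.01, 3.01].

INTERFACE

Orientations are given as [roll, pitch, yaw] about the fixed x, y, z axes, in that order (R = Rz(yaw) Ry(pitch) Rx(roll)).
In Python, from workcell import bot, viewer gives the robot as it stands.
- The arm moves only by the shell command python3 -m creep 'ROWS' [FORCE]. ROWS is JSON, a list of rows, each an object of numbers: "rx", "ry", "rz": the turn, a rotation vector about the tool's x, y, z in degrees; "tx", "ty", "tz": the shift along the tool's x, y, z in mm; "hand": the closure, from -1 (fully open) to 1 (shut), so that 0 is half open. In form: [{"rx": .., "ry": .., "rz": .., "tx": .., "ty": .., "tz": .., "hand": ..}, ...]. A call has 1 to 8 rows; each row is the pose to reach, as a shift and turn from the pose commanded when the call began, along the tool's axes at that moment; what a row does not reach only later rows make up. A row lasts 1/10 s, in which the tool goes at most 50 mm and 8.59 degrees, less where a joint would pass 70% of its speed; a pose out of reach is approached as far as the arm can. A call with a gripper value outside its range is refused whole. The fingers move at their own pace and stop on an object; FORCE is the grip in N (left out, the last holds). Time passes only in rows, so rows that repeat a pose let the fingers close. It gives the time, the measured TCP pose, the force and the opening at its end, in the units of the state.
- bot.observe(): the state, without advancing time (a new reading comes with each control period).
- viewer.grab_frame(name): name is "side" or "top"; returns a dict with "pixels" (420x560x3 uint8, blue, green, red), "vertical_fov" (degrees; the focal length in pixels is half the picture's height over the tangent of half this angle, whatever the lens; pixels are square), "cx", "cy" (the principal point, pixels), "distortion" ([k1, k2, p1, p2, k3] as OpenCV has them; the pictures are not rectified), "rvec" (rotation vector, rad) and "tvec" (3), from world to camera coordinates, as OpenCV has them. Camera axes: x right, y down, z forward; pixel columns grow to the right and rows downward; lengths in m; the calibration is good to about 2 mm. A picture is of the moment at which its call begins. There is no depth.
- bot.job_done(): hands the job in, once; it reports no verdict.
Trained networks look in a picture, given as the dict that the camera call returned (one of the last four; its "shot" number tells which), for a name from the list of things; names that differ only in an ending like _2 or _b are one class to them, and where a whole thing is asked for, a point or a joint stands for the part that bears it (a point fixed in the world has none). Each returns a list of dicts, best first, with "score" (0 to 1); they miss things now and then, are a little off and sometimes report something else, mostly with a low value. They report only what shows in the picture. A call takes as long as a camera call.
- viewer.outline_of(target, picture): "mask" (420x560 bool, what is visible of it) and "bbox" ([left, top, right, bottom] in pixels, round what is visible of it).
The state is a dict: "clock": time; "qpos": joint angles; "qd": joint speeds; "joint_efforts": joint torques, N m; "position": TCP position; "tool_rot": TCP orientation; "force": force on the tool from outside, world axes, zero at the start; "moment": the same for the moment, N m; "grip_width": finger opening in m.
Only numpy, scipy, OpenCV 4.12 (cv2) and the standard library are available. Lean on these libraries where they do the work, as an engineer would, in place of code of your own. Each camera call takes 0.05 s, during which the arm holds its last target.

## Working session

There is one attempt and no reset: what is moved stays moved. The work goes in short steps, Python scripts to look and compute and a shell command to move; the robot and the scene stay as the last step left them, time stands still between calls to the robot, and variables do not carry over. Pictures are saved under pics/ and viewed, and the job is handed in when it is done.

```bash
ls; mkdir -p pics
cat > h.py <<'E'
import numpy as np, cv2
from workcell import bot, viewer
def K(p):
    f=210/np.tan(np.radians(p["vertical_fov"])/2)
    return np.array([[f,0,p["cx"]],[0,f,p["cy"]],[0,0,1.]])
def proj(p,X):
    return cv2.projectPoints(np.float64(X).reshape(-1,1,3),np.float64(p["rvec"]),np.float64(p["tvec"]),K(p),np.float64(p["distortion"]))[0].reshape(-1,2)
def ray(p,uv):
    n=cv2.undistortPoints(np.float64(uv).reshape(-1,1,2),K(p),np.float64(p["distortion"])).reshape(-1,2)
    R=cv2.Rodrigues(np.float64(p["rvec"]))[0]; t=np.float64(p["tvec"]).ravel()
    c=-R.T@t; d=np.c_[n,np.ones(len(n))]@R
    return c,d/np.linalg.norm(d,axis=1)[:,None]
def onz(p,uv,z):
    c,d=ray(p,uv); return c+d*((z-c[2])/d[:,2])[:,None]
E
python3 - <<'E'
from h import *
import pickle
print(bot.observe())
P={}
for n in("side","top"):
    p=viewer.grab_frame(n); P[n]=p
    cv2.imwrite(f"pics/{n}0.png",p["pixels"])
    print(n,p["vertical_fov"],p["rvec"],p["tvec"],ray(p,[[280,210]]))
    for t in("centrifuge","lid","catch_tab","bottle"):
        for o in viewer.outline_of(t,p): print(t,round(o["score"],2),o["bbox"],o["mask"].sum())
pickle.dump(P,open("P.pkl","wb"))
E
```

```text
pics
{'clock': 0.0, 'qpos': array([-1.24218807,  0.52202804, -0.0362886 ,  1.59997947,  0.02119333,
        1.02111232, -0.11280708]), 'qd': array([-8.00666756e-05,  6.80013623e-04,  7.02633078e-04, -2.40390063e-04,
       -8.83662063e-04, -7.56729783e-04,  5.62459120e-04]), 'joint_efforts': array([-3.05394587e-05, -9.27115631e+01,  1.97927222e+00, -3.69919288e+01,
        1.76191342e-02,  8.51923891e-03,  3.16246212e-05]), 'position': array([0.24261699, 0.57560199, 0.20812766]), 'tool_rot': array([-3.14045409e+00,  9.51437913e-05,  2.74272976e+00]), 'force': array([ 0.16891265,  0.16133057, -0.4369383 ]), 'moment': array([0.05558932, 0.07628827, 0.02324431]), 'grip_width': 0.08544314248106952}
side 52.56456868793784 [ 2.6607929  -0.88807738  0.16085799] [-0.50221252  0.36681762  0.78107313] (array([ 0.44533624, -0.23982975,  0.86081655]), array([[ 0.21166322,  0.27606217, -0.93754379]]))
centrifuge 0.63 [144.1, 63.5, 295.4, 201.9] 12154
lid 0.82 [144.9, 63.6, 297.9, 185.2] 9933
catch_tab 0.53 [166.8, 152.7, 180.8, 169.8] 155
bottle 0.97 [175.6, 244.3, 218.7, 286.3] 1515
top 44.2800448316031 [ 2.20154102 -2.17523243  0.05547011] [-0.01766628  0.59404737  1.01339068] (array([ 0.53451846, -0.01842802,  1.04599975]), array([[ 0.06215803,  0.01003079, -0.99801591]]))
centrifuge 0.89 [109.6, 124.1, 228.0, 260.9] 14314
lid 0.61 [109.5, 123.1, 224.4, 258.2] 13353
catch_tab 0.65 [165.1, 250.9, 176.8, 261.9] 82
bottle 0.58 [258.1, 277.2, 292.7, 317.9] 1245
```

View pics/side0.png

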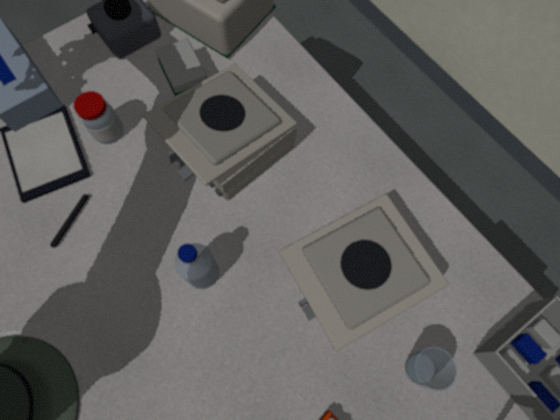

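View pics/top0.png

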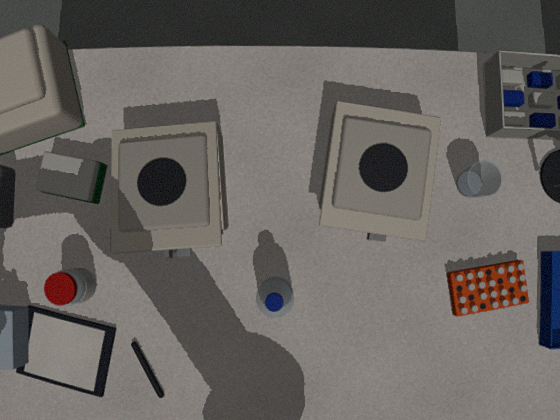

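Both pictures show the left centrifuge with its lid ajar (side view: gap at about (225,188), catch at about (175,160)). The right one is shut. The bottle is at about (275,300) in the top view. I'll zoom in to pick corners.

Run:
```python
import pickle,cv2
P=pickle.load(open("P.pkl","rb"))
a=P["side"]["pixels"][50:210,130:310]; cv2.imwrite("pics/zs.png",cv2.convertScaleAbs(cv2.resize(a,None,fx=4,fy=3.7,interpolation=2)[:600],alpha=1.5))
a=P["top"]["pixels"][110:275,95:245]; cv2.imwrite("pics/zt.png",cv2.convertScaleAbs(cv2.resize(a,None,fx=3.6,fy=3.6,interpolation=2),alpha=1.5))
```

```text
(no output)
```

View pics/zs.png

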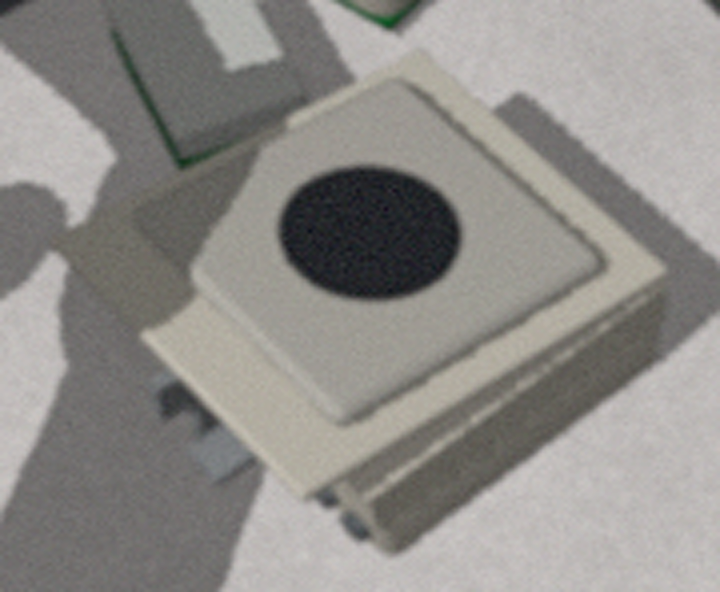

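View pics/zt.png

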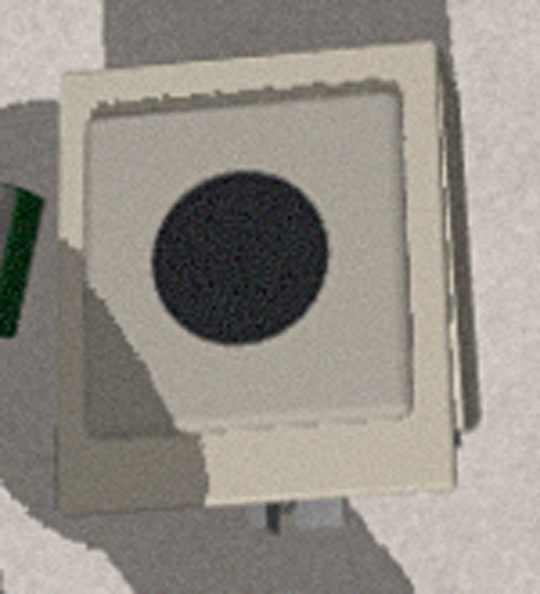

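```bash
cat > fit.py <<'E'
from h import *
import pickle
from scipy.optimize import least_squares
P=pickle.load(open("P.pkl","rb"))
def base(q,X): 
    c,s=np.cos(q[2]),np.sin(q[2]); X=np.atleast_2d(X)
    return np.c_[q[0]+c*X[:,0]-s*X[:,1],q[1]+s*X[:,0]+c*X[:,1],X[:,2]]
def lid(q,X): # X: u forward dist from hinge to front, y, h above underside
    X=np.atleast_2d(X);c,s=np.cos(q[3]),np.sin(q[3])
    return base(q,np.c_[.09-c*X[:,0]+s*X[:,2]*1,X[:,1],.1+s*X[:,0]+c*X[:,2]])
C=[[.225,.1,.01],[.225,-.1,.01],[-.01,-.1,.01],[-.01,.1,.01]]
B=[[-.1,-.1,0]]
obs={"side":[[143.75,114.9],[207,184.3],[296.3,123],[235.5,63.5]],"top":[[110.8,253],[221.4,245.3],[216.4,121.9],[112.2,130.3]]}
def res(q,o=0): return np.concatenate([(proj(P[n],lid(q,C))-obs[n]).ravel() for n in obs]+[(proj(P["side"],base(q,B))-[[228.75,199.5]]).ravel()])
E
cat > f1.py <<'E'
from fit import *
s=least_squares(res,[.7,.2,0,.15]); q=s.x
print(q,np.round(s.fun,1)); 
np.save("q.npy",q)
print("tab",lid(q,[.237,0,-.015]), "edge",lid(q,[[.225,.1,0],[.225,0,0],[.225,-.1,0]]))
print("bracket",base(q,[[-.146,-.032,.07],[-.146,-.006,.076]]))
for n in P:
    print(n,"tab px",proj(P[n],lid(q,[.237,0,-.015])))
# bottle cap
for n,t in(("side",(187.5,253)),("top",(274,302))): print(n,"cap",onz(P[n],[t],.165))
for n in P:
    o=np.float64
p=P["top"]; print(onz(p,[(275,295)],.1))
E
python3 f1.py
```

```text
[0.64968525 0.20276298 0.08459973 0.15180209] [-1.8 -0.1 -1.2  0.7  1.8 -0.5 -0.2 -1.1  0.1 -0.2  0.2 -0.1 -0.3 -2.
 -0.7 -1.2 -1.1  3.6]
tab [[0.50366651 0.19038028 0.12101158]] edge [[0.50929639 0.29121663 0.13402444]
 [0.51774627 0.19157427 0.13402444]
 [0.52619616 0.09193191 0.13402444]]
bracket [[0.50691137 0.15854059 0.07      ]
 [0.5047144  0.1844476  0.076     ]]
side tab px [[169.20225936 159.33944298]]
top tab px [[168.95569992 257.60202332]]
side cap [[ 0.43175616 -0.0032304   0.165     ]]
top cap [[ 0.43243088 -0.00129041  0.165     ]]
[[ 0.43773695 -0.00169692  0.1       ]]
```

```bash
cat > ov.py <<'E'
from fit import *
q=np.load("q.npy")
def box(f,x0,x1,y0,y1,z0,z1): return f(q,[[x,y,z] for x in(x0,x1) for y in(y0,y1) for z in(z0,z1)])
E6=[(i,i^b) for i in range(8) for b in(1,2,4) if i<i^b]
for n in P:
    s=4; im=cv2.resize(P[n]["pixels"],None,fx=s,fy=s,interpolation=2); im=cv2.convertScaleAbs(im,alpha=1.5)
    for col,b in (((0,0,255),box(lid,-.01,.225,-.1,.1,0,.01)),((0,255,0),box(base,-.1,.1,-.1,.1,0,.095)),((255,0,0),box(base,-.146,-.1,-.032,-.006,.07,.076)),((255,0,255),box(lid,.203,.237,-.004,.004,-.03,0))):
        u=proj(P[n],b)*s
        for i,j in E6: cv2.line(im,tuple(int(v) for v in u[i]),tuple(int(v) for v in u[j]),col,1)
    x,y=(135,60) if n=="side" else (100,130)
    cv2.imwrite(f"pics/ov_{n}.png",im[y*s:y*s+590,x*s:x*s+640])
E
python3 ov.py
python3 -m creep '[{"tz":-40},{"tz":-80},{"tz":-120,"tx":-20,"ty":-20},{"tz":-150,"tx":-50,"ty":-50},{"tz":-150,"tx":-80,"ty":-80},{"tz":-150,"tx":-110,"ty":-110},{"tz":-150,"tx":-140,"ty":-140},{"tz":-150,"tx":-140,"ty":-140}]'
python3 - <<'E'
from h import *
o=bot.observe();print(o["qpos"],o["position"],o["tool_rot"])
E
```

```text
[-1.24218069  0.52143917 -0.03627381  1.59953674  0.02126821  1.02110269
 -0.1127596 ] [0.24274988 0.57589705 0.2086535 ] [-3.14149916e+00  7.85539109e-05  2.74278809e+00]schema error: expected keys rx, ry, rz, tx, ty, tz, hand
```

View pics/ov_side.png

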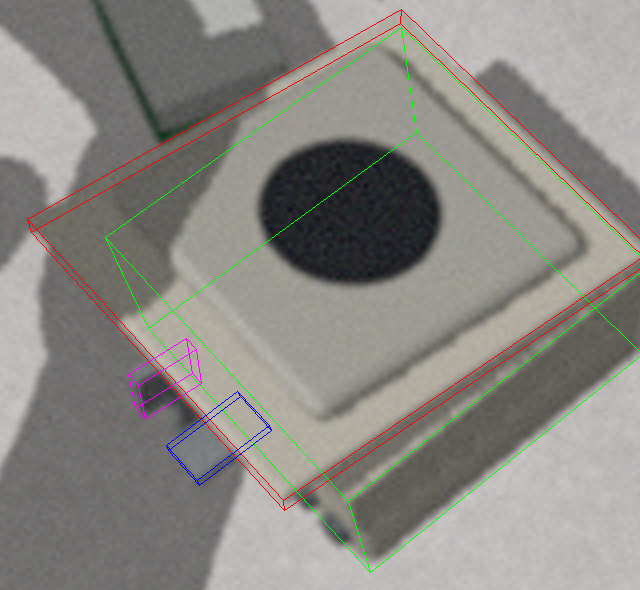

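View pics/ov_top.png

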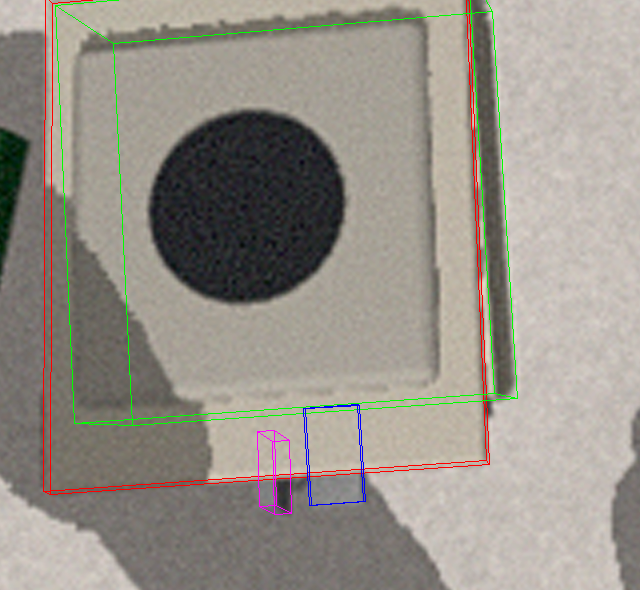

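The fit overlay matches in both views: lid, bracket and catch lie within about 2–3 mm. Rows need all seven keys, so I'll retype the move.

```bash
python3 -m creep '[{"rx":0,"ry":0,"rz":0,"tx":0,"ty":0,"tz":-40,"hand":1},{"rx":0,"ry":0,"rz":0,"tx":0,"ty":0,"tz":-80,"hand":1},{"rx":0,"ry":0,"rz":-5,"tx":-20,"ty":-20,"tz":-120,"hand":1},{"rx":0,"ry":0,"rz":-10,"tx":-50,"ty":-50,"tz":-150,"hand":1},{"rx":0,"ry":0,"rz":-15,"tx":-80,"ty":-80,"tz":-150,"hand":1},{"rx":0,"ry":0,"rz":-20,"tx":-110,"ty":-110,"tz":-150,"hand":1},{"rx":0,"ry":0,"rz":-28,"tx":-140,"ty":-140,"tz":-150,"hand":1},{"rx":0,"ry":0,"rz":-28,"tx":-140,"ty":-140,"tz":-150,"hand":1}]'
cat > log.py <<'E'
from h import *
import pickle,os
o=bot.observe();L=pickle.load(open("L.pkl","rb")) if os.path.exists("L.pkl") else []
L.append((o["qpos"],o["position"],o["tool_rot"])); pickle.dump(L,open("L.pkl","wb"))
np.set_printoptions(precision=4,suppress=True);print(o["clock"],o["qpos"],o["position"],o["tool_rot"],o["force"],o["grip_width"])
E
python3 log.py
```

```text
clock: 1.3
position: [0.32, 0.388, 0.3595]
tool_rot: [-3.141, 0.002, -3.05]
force: [0.4, 1.6, 0.4]
grip_width: 0.0
1.3 [-0.9552  0.1897 -0.0537  1.696   0.0123  1.2556  0.6507] [0.32   0.388  0.3595] [-3.1412  0.0017 -3.05  ] [0.3649 1.5966 0.3985] 9.418865458094467e-06
```

```bash
python3 -m creep '[{"rx":4,"ry":-4,"rz":0,"tx":0,"ty":-20,"tz":0,"hand":1},{"rx":8,"ry":-8,"rz":0,"tx":0,"ty":-40,"tz":0,"hand":1},{"rx":12,"ry":-12,"rz":0,"tx":0,"ty":-60,"tz":0,"hand":1},{"rx":16,"ry":-16,"rz":0,"tx":0,"ty":-80,"tz":0,"hand":1},{"rx":16,"ry":-16,"rz":0,"tx":0,"ty":-80,"tz":0,"hand":1}]'; python3 log.py
python3 -m creep '[{"rx":4,"ry":-4,"rz":0,"tx":0,"ty":-20,"tz":0,"hand":1},{"rx":8,"ry":-8,"rz":0,"tx":0,"ty":-40,"tz":0,"hand":1},{"rx":12,"ry":-12,"rz":0,"tx":0,"ty":-60,"tz":0,"hand":1},{"rx":12,"ry":-16,"rz":0,"tx":0,"ty":-80,"tz":0,"hand":1},{"rx":12,"ry":-16,"rz":0,"tx":0,"ty":-80,"tz":0,"hand":1}]'; python3 log.py
```

```text
clock: 1.8
position: [0.3233, 0.3126, 0.3584]
tool_rot: [-2.852, 0.277, -3.008]
force: [0.1, 1.1, 0.7]
grip_width: 0.0004
1.8 [-1.1251  0.1246 -0.0831  1.8473  0.3975  1.3263  0.3272] [0.3233 0.3126 0.3584] [-2.8524  0.2767 -3.0084] [0.1364 1.1005 0.6693] 0.00036774840998963457
clock: 2.3
position: [0.3277, 0.2349, 0.3803]
tool_rot: [-2.596, 0.531, -2.889]
force: [1.0, 1.1, 0.0]
grip_width: 0.0
2.3 [-1.2417  0.0583 -0.1365  2.0366  0.6745  1.4485  0.0664] [0.3277 0.2349 0.3803] [-2.5959  0.5306 -2.8887] [0.9585 1.1131 0.0421] 1.0548483483975613e-05
```

```bash
cat > kin.py <<'E'
import numpy as np,pickle,itertools
from scipy.spatial.transform import Rotation as Ro
from scipy.optimize import least_squares
L=[(np.array([-1.24218069,0.52143917,-0.03627381,1.59953674,0.02126821,1.02110269,-0.1127596]),np.array([0.24274988,0.57589705,0.2086535]),np.array([-3.14149916,7.8e-05,2.74278809]))]+pickle.load(open("L.pkl","rb"))
def fk(q,p,s):
    R=Ro.from_euler("ZYZYZYZ",[s[0]*q[0]+p[0],s[1]*q[1],s[2]*q[2],s[3]*q[3],s[4]*q[4],s[5]*q[5],s[6]*q[6]+p[1]]) if 0 else None
    A=Ro.from_euler("Z",s[0]*q[0]+p[0]); pos=np.array([0,0,p[2]]); 
    B=A*Ro.from_euler("Y",q[1]); Cc=B*Ro.from_euler("Z",s[1]*q[2]); pos=pos+Cc.apply([p[6],0,p[3]])
    D=Cc*Ro.from_euler("Y",q[3])*Ro.from_euler("Z",s[2]*q[4]); pos=pos+D.apply([p[7],0,p[4]])
    E=D*Ro.from_euler("Y",q[5])*Ro.from_euler("Z",s[3]*q[6]+p[1]); pos=pos+E.apply([0,0,p[5]])
    return pos,E
def res(p,s,n=6):
    pp=np.r_[p,np.zeros(8-len(p))] if len(p)<8 else p
    r=[]
    for q,x,e in L:
        X,R=fk(q,pp,s); r+=list((X-x)*3)+list((Ro.from_euler("xyz",e).inv()*R).as_rotvec())
    return np.array(r)
def fit():
    best=None
    for s in itertools.product([1,-1],repeat=4):
        for y in np.arange(0,6.28,1.57):
          for y0 in (0,3.1):
            f=least_squares(res,[y0,y,.35,.45,.45,.25,0,0],args=(s,))
            if best is None or f.cost<best[0]: best=(f.cost,f.x,s)
    return best
if __name__=="__main__":
    b=fit();print(b);pickle.dump(b,open("kin.pkl","wb"));print(np.round(res(b[1],b[2]).reshape(-1,6),4))
E
python3 kin.py
```

```text
(np.float64(0.003666765909953266), array([-0.08686563,  1.4913238 ,  0.16068196,  0.75109708,  0.51806122,
        0.077869  , -0.0285075 ,  0.31983754]), (-1, -1, -1, -1))
[[-0.002  -0.0027 -0.0113  0.      0.      0.0074]
 [-0.0232  0.035   0.0056  0.0001  0.      0.0074]
 [-0.0066 -0.0143  0.0132  0.0228  0.0248  0.0006]
 [-0.0007  0.0017 -0.0075  0.0424  0.0406 -0.0154]]
```

```bash
cat > ori.py <<'E'
from kin import *
out=[]
V={"x":[1,0,0],"y":[0,1,0],"z":[0,0,1]}
def ax(a,t): return Ro.from_rotvec(np.array(V[a])*t)
for a3,a5 in itertools.product("xyz","xyz"):
  for s in itertools.product([1,-1],repeat=2):
    for s7 in (1,-1):
      def r(p):
        o=[]
        for q,x,e in L:
            R=ax("z",-q[0]+p[0])*ax("y",q[1])*ax(a3,s[0]*q[2])*ax("y",q[3])*ax(a5,s[1]*q[4])*ax("y",q[5])*ax("z",s7*q[6]+p[1])
            o+=list((Ro.from_euler("xyz",e).inv()*R).as_rotvec())
        return np.array(o)
      for y in (0,1.57,3.14,4.7):
        f=least_squares(r,[0,y]); out.append((f.cost,a3,a5,s,s7,f.x,np.abs(f.fun).max()))
out.sort(key=lambda o:o[0])
for o in out[:6]:print(o)
E
python3 ori.py
```

```text
(np.float64(1.5346040352855455e-13), 'z', 'z', (-1, -1), -1, array([-3.56598585e-10,  1.57079633e+00]), np.float64(5.539665986728642e-07))
(np.float64(1.5346040356030661e-13), 'z', 'z', (-1, -1), -1, array([-3.56624113e-10,  1.57079633e+00]), np.float64(5.539665987277757e-07))
(np.float64(1.5346040369534913e-13), 'z', 'z', (-1, -1), -1, array([-3.59240727e-10,  1.57079633e+00]), np.float64(5.539665987012464e-07))
(np.float64(1.5346040979757443e-13), 'z', 'z', (-1, -1), -1, array([-2.17236462e-10,  1.57079633e+00]), np.float64(5.539666115819681e-07))
(np.float64(0.006617164390382031), 'y', 'z', (-1, -1), -1, array([0.24051503, 1.75290564]), np.float64(0.05480054180735565))
(np.float64(0.006617164390385878), 'y', 'z', (-1, -1), -1, array([0.24051534, 1.75290595]), np.float64(0.05480037102412522))
```

```bash
cat > pos.py <<'E'
from kin import *
def frames(q):
    z=lambda t:Ro.from_euler("z",t); y=lambda t:Ro.from_euler("y",t)
    F=[]; R=z(-q[0]);F.append(R);R=R*y(q[1]);F.append(R);R=R*z(-q[2]);F.append(R);R=R*y(q[3]);F.append(R);R=R*z(-q[4]);F.append(R);R=R*y(q[5]);F.append(R);R=R*z(-q[6]+np.pi/2);F.append(R)
    return F
# columns: base z; F0 y(, x); F1 y ; F2 x,y,z ; F3 y; F4 x,y,z; F5 y; F6 z
def solve(cols):
    A=[];b=[]
    for q,x,e in L:
        F=frames(q); A.append(np.column_stack([np.eye(3)[2] if k<0 else F[k].as_matrix()[:,i] for k,i in cols])); b.append(x)
    A=np.vstack(A);b=np.concatenate(b); s,_,rk,sv=np.linalg.lstsq(A,b,rcond=None); return s,np.abs(A@s-b).max(),rk,sv[-1]
if __name__=="__main__":
  for cols in ([(-1,2),(2,2),(4,2),(6,2)],[(-1,2),(2,2),(4,2),(6,2),(0,1)],[(-1,2),(2,2),(4,2),(6,2),(2,1)],[(-1,2),(2,2),(4,2),(6,2),(2,1),(4,1)],[(-1,2),(2,2),(4,2),(6,2),(0,1),(2,1),(4,1)],[(-1,2),(2,2),(4,2),(6,2),(2,0),(4,0)],[(-1,2),(2,2),(4,2),(6,2),(0,0),(2,0),(4,0),(5,0)]):
    print(cols,*solve(cols))
E
python3 pos.py
```

```text
[(-1, 2), (2, 2), (4, 2), (6, 2)] [0.45424999 0.49357117 0.43889688 0.45078578] 0.05778180803433655 4 0.21057982660538993
[(-1, 2), (2, 2), (4, 2), (6, 2), (0, 1)] [ 0.32740952  0.52381044  0.42530536  0.35025936 -0.0593733 ] 0.001497864524694914 5 0.20055181007138378
[(-1, 2), (2, 2), (4, 2), (6, 2), (2, 1)] [ 0.31652576  0.53300118  0.41821238  0.35059553 -0.05897419] 0.0007318007689170181 5 0.19842786303874377
[(-1, 2), (2, 2), (4, 2), (6, 2), (2, 1), (4, 1)] [ 0.31677492  0.5329123   0.41834594  0.35044256 -0.05999894  0.00106154] 0.0005389010675555528 6 0.19785847744748622
[(-1, 2), (2, 2), (4, 2), (6, 2), (0, 1), (2, 1), (4, 1)] [ 3.20299992e-01  5.29747111e-01  4.20705685e-01  3.50490391e-01
 -2.12999844e-02 -3.75000161e-02 -3.50098844e-04] 6.932491525279971e-10 7 0.03058545912395623
[(-1, 2), (2, 2), (4, 2), (6, 2), (2, 0), (4, 0)] [-0.10685212  1.08346838  0.62555317 -0.24043986 -0.09593687  0.69261126] 0.04961183571778227 6 0.03657962739436543
[(-1, 2), (2, 2), (4, 2), (6, 2), (0, 0), (2, 0), (4, 0), (5, 0)] [ 0.33977355  0.52700503  1.87275241  0.22958988  0.78250498 -1.05165419
 -0.11840944  1.16588478] 0.02439253362586105 8 0.02323980661646122
```

```bash
cat > ik.py <<'E'
from pos import frames,Ro,np
from scipy.optimize import least_squares
from fit import base,lid
Q=np.load("q.npy")
lo=np.array([-2.91,-.3,-1.5,.17,-1.26,.16,-2.52])+.02; hi=np.array([2.91,2.13,1.42,2.43,4.41,1.93,2.52])-.02
W=[.320299992,.529747111,.420705685,.350490391,-.0212999844,-.0375000161,-.000350098844]
def fk(q):
    F=frames(q); p=np.array([0,0,W[0]])+F[0].apply([0,W[4],0])+F[2].apply([0,W[5],W[1]])+F[4].apply([0,W[6],W[2]])+F[6].apply([0,0,W[3]])
    return p,F[6]
def elbow(q):
    F=frames(q); e=np.array([0,0,W[0]])+F[0].apply([0,W[4],0])+F[2].apply([0,W[5],W[1]]); w=e+F[4].apply([0,W[6],W[2]]); return e,w
def tool(beta,psi=0,flip=0,roll=0):
    # z forward (centrifuge +x) yawed psi, down beta
    y=Q[2]+psi
    z=np.array([np.cos(beta)*np.cos(y),np.cos(beta)*np.sin(y),-np.sin(beta)])
    ya=np.array([-np.sin(y),np.cos(y),0])*(-1 if flip else 1)
    return Ro.from_matrix(np.column_stack([np.cross(ya,z),ya,z]))*Ro.from_euler("z",roll)
def ik(p,R,q0,reg=1e-3):
    f=least_squares(lambda q:np.r_[(fk(q)[0]-p)*5,(R.inv()*fk(q)[1]).as_rotvec(),reg*(q-q0)],np.clip(q0,lo+1e-3,hi-1e-3),bounds=(lo,hi))
    X,RR=fk(f.x); return f.x,np.linalg.norm(X-p),np.linalg.norm((R.inv()*RR).as_rotvec())
E
cat > s1.py <<'E'
from ik import *
np.set_printoptions(precision=2,suppress=True)
rng=np.random.default_rng(0)
def best(p,R,n=12):
    b=[]
    for _ in range(n):
        q0=rng.uniform(lo,hi); q,a,c=ik(p,R,q0)
        if a<.002 and c<.01: b.append(q)
    return b
for flip in(0,1):
  for psi in(-60,-30,0,30):
    for beta in(15,30,45,60):
        R=tool(np.radians(beta),np.radians(psi),flip)
        A=best(base(Q,[-.12,-.027,.107])[0],R); 
        B=best(base(Q,[0.0,-.01,.29])[0],R)
        print(flip,psi,beta,len(A),len(B),A[0] if A else "")
E
python3 s1.py
```

```text
0 -60 15 7 9 [-0.58  1.1  -0.63  1.85  1.37  1.91 -1.44]
0 -60 30 9 6 [-1.62  1.26  1.05  1.97  0.02  0.62 -0.3 ]
0 -60 45 11 10 [-0.29  0.84 -0.82  1.93  1.26  1.49 -1.2 ]
0 -60 60 10 9 [-0.68  0.59 -0.08  1.96  0.79  0.85 -0.75]
0 -30 15 8 10 [-0.55  1.08 -0.67  2.28  1.77  1.9  -1.56]
0 -30 30 8 8 [-0.25  1.   -0.99  2.29  1.78  1.79 -1.29]
0 -30 45 9 9 [ 0.08  1.09 -1.37  2.24  1.74  1.78 -0.97]
0 -30 60 8 7 [ 0.12  0.77 -1.14  2.14  1.46  1.19 -0.74]
0 0 15 0 8 
0 0 30 0 6 
0 0 45 0 7 
0 0 60 6 10 [-0.27  0.45 -0.35  2.3   1.77  0.38 -0.58]
0 30 15 0 10 
0 30 30 0 8 
0 30 45 0 4 
0 30 60 6 8 [ 0.46  0.63 -1.    2.27  1.71  0.37  0.26]
1 -60 15 7 8 [-1.08  1.01  0.08  1.88  1.07  1.36  1.83]
1 -60 30 7 8 [-0.36  1.02 -0.88  1.9   1.39  1.83  1.79]
1 -60 45 9 7 [-0.27  0.86 -0.86  1.93  1.28  1.52  1.94]
1 -60 60 8 9 [-0.7   0.59 -0.05  1.96  0.78  0.83  2.41]
1 -30 15 4 3 [-1.84  1.56  1.03  2.34  2.    0.18  0.79]
1 -30 30 5 11 [-1.12  0.78  0.15  2.34  1.67  0.94  1.59]
1 -30 45 5 5 [-1.17  0.64  0.4   2.3   1.56  0.52  1.9 ]
1 -30 60 11 4 [-1.33  0.71  0.88  2.21 -0.37  0.18 -2.32]
1 0 15 0 5 
1 0 30 0 7 
1 0 45 0 0 
1 0 60 5 9 [-0.69  0.45  0.17  2.32  2.14  0.18  2.14]
1 30 15 0 4 
1 30 30 0 9 
1 30 45 0 7 
1 30 60 4 5 [-1.14  1.12  1.4   2.34  4.39  1.28  0.34]
```

```bash
cat > s2.py <<'E'
from ik import *
from h import onz,proj
import pickle
P=pickle.load(open("P.pkl","rb"))
for z in(.0,.1,.14): print("redcap",z,onz(P["top"],[[60,289]],z),onz(P["side"],[[90,105]],z))
print("grey box",onz(P["top"],[[103,202],[98,158]],.06))
np.set_printoptions(precision=2,suppress=True)
from log import o
q=o["qpos"]; 
from scipy.spatial.transform import Slerp
def walk(q,p1,R1,n=12):
    p0,R0=fk(q); sl=Slerp([0,1],Ro.concatenate([R0,R1])); m=1e9;ok=True
    for t in np.linspace(0,1,n+1)[1:]:
        q,a,c=ik(p0+(p1-p0)*t,sl(t),q,1e-2)
        ok&=a<.004 and c<.02; m=min(m,(q-lo).min(),(hi-q).min())
    return q,m,ok,(a,c)
for psi in(-45,-35,-30,-25,-20,-15):
  for beta in(15,25,35,45):
    R=tool(np.radians(beta),np.radians(psi),0); 
    T=lambda x,y,z:base(Q,[x,y,z])[0]
    Z=R.as_matrix()[:,2]; qq=q; r=[]
    A=T(-.118,-.05,.108)
    for p in(A-.12*Z+[0,0,.15],A-.08*Z,A,T(-.118,-.02,.108),T(-.10,-.02,.2),T(-.02,-.02,.30)):
        qq,m,ok,ac=walk(qq,p,R); r.append((round(m,2),int(ok)))
        if len(r)==4: qs=qq
    print(psi,beta,r,qs)
E
python3 s2.py
```

```text
redcap 0.0 [[0.42831687 0.45176379 0.        ]] [[0.43992498 0.49397611 0.        ]]
redcap 0.1 [[0.43846998 0.40681236 0.1       ]] [[0.4405536  0.40873078 0.1       ]]
redcap 0.14 [[0.44253123 0.38883179 0.14      ]] [[0.44080505 0.37463265 0.14      ]]
grey box [[0.60765569 0.33911838 0.06      ]
 [0.69491818 0.35309187 0.06      ]]
2.3 [-1.2417  0.0583 -0.1365  2.0366  0.6745  1.4485  0.0664] [0.3277 0.2349 0.3803] [-2.5959  0.5306 -2.8887] [0.9585 1.1131 0.0421] 1.0548483483975613e-05
-45 15 [(np.float64(0.25), 1), (np.float64(0.27), 1), (np.float64(0.27), 1), (np.float64(0.27), 1), (np.float64(0.31), 1), (np.float64(0.33), 1)] [-1.1523  0.9829  0.0918  2.0854  1.3093  1.2533 -1.4753]
-45 25 [(np.float64(0.29), 1), (np.float64(0.25), 1), (np.float64(0.24), 1), (np.float64(0.24), 1), (np.float64(0.29), 1), (np.float64(0.33), 1)] [-1.0994  0.8559  0.0805  2.116   1.3023  1.113  -1.3707]
-45 35 [(np.float64(0.33), 1), (np.float64(0.24), 1), (np.float64(0.23), 1), (np.float64(0.23), 1), (np.float64(0.28), 1), (np.float64(0.35), 1)] [-1.0439  0.7419  0.0924  2.1279  1.2575  0.9562 -1
[... 3538 characters left out ...]
 (np.float64(0.0), 0), (np.float64(0.01), 1)] [-0.5509  1.0976 -0.6019  2.41    1.9852  1.91   -1.5776]
-15 25 [(np.float64(0.0), 0), (np.float64(0.0), 0), (np.float64(0.0), 0), (np.float64(0.0), 0), (np.float64(0.0), 0), (np.float64(0.01), 1)] [-0.2154  1.0895 -0.9954  2.41    2.0264  1.91   -1.2307]
-15 35 [(np.float64(0.0), 1), (np.float64(0.0), 0), (np.float64(0.0), 0), (np.float64(0.0), 1), (np.float64(0.0), 1), (np.float64(0.0), 1)] [ 0.0655  1.1803 -1.3429  2.41    2.0338  1.91   -0.918 ]
-15 45 [(np.float64(0.09), 1), (np.float64(0.0), 0), (np.float64(0.0), 1), (np.float64(0.02), 1), (np.float64(0.0), 1), (np.float64(0.0), 1)] [ 0.1542  0.9986 -1.33    2.3577  1.8787  1.5671 -0.8313]
```

```bash
cat > go.py <<'E'
from ik import *
from h import bot
import sys
np.set_printoptions(precision=1,suppress=True)
PSI,BETA=-40,25
RT=tool(np.radians(BETA),np.radians(PSI),0); ZT=RT.as_matrix()[:,2]
def T(x,y,z): return base(Q,[x,y,z])[0]
def delta(p,R=RT):
    o=bot.observe(); R0=Ro.from_euler("xyz",o["tool_rot"]); 
    return (R0.inv()*R).as_rotvec(degrees=True), R0.inv().apply(p-o["position"])*1e3
def show(p,R=RT):
    r,t=delta(p,R); print("rot",r,"shift",t,"world",np.round(p,3),"force",bot.observe()["force"],"clock",bot.observe()["clock"])
def inframe():
    o=bot.observe(); d=o["position"]-[Q[0],Q[1],0]; c,s=np.cos(Q[2]),np.sin(Q[2]); return np.array([c*d[0]+s*d[1],-s*d[0]+c*d[1],d[2]])*1e3
A=T(-.12,-.06,.103)
E
python3 -c "
from go import *
M=A-.13*ZT+[0,0,.07]; show(M)
"
```

```text
rot [  7.7 -21.7  40.6] shift [ -8.3  42.1 186.8] world [0.4 0.2 0.2] force [1.  1.1 0. ] clock 2.3
```

```bash
python3 -m creep '[{"rx":1.1,"ry":-3.1,"rz":5.8,"tx":-1,"ty":6,"tz":27,"hand":1},{"rx":2.2,"ry":-6.2,"rz":11.6,"tx":-2,"ty":12,"tz":53,"hand":1},{"rx":3.3,"ry":-9.3,"rz":17.4,"tx":-4,"ty":18,"tz":80,"hand":1},{"rx":4.4,"ry":-12.4,"rz":23.2,"tx":-5,"ty":24,"tz":107,"hand":1},{"rx":5.5,"ry":-15.5,"rz":29,"tx":-6,"ty":30,"tz":133,"hand":1},{"rx":6.6,"ry":-18.6,"rz":34.8,"tx":-7,"ty":36,"tz":160,"hand":1},{"rx":7.7,"ry":-21.7,"rz":40.6,"tx":-8,"ty":42,"tz":187,"hand":1},{"rx":7.7,"ry":-21.7,"rz":40.6,"tx":-8,"ty":42,"tz":187,"hand":1}]'; python3 log.py; python3 -c "
from go import *
from h import *
M=A-.13*ZT; show(M)
for n in ('side','top'): cv2.imwrite('pics/%s1.png'%n,viewer.grab_frame(n)['pixels'])
"
```

```text
clock: 3.1
position: [0.4398, 0.2004, 0.2244]
tool_rot: [-3.132, 1.137, 2.532]
force: [-0.7, -0.1, 1.0]
grip_width: 0.0001
3.1 [-1.2717  0.562   0.0015  2.2428  1.1278  1.2632 -1.2307] [0.4398 0.2004 0.2244] [-3.132   1.1373  2.5317] [-0.6982 -0.1223  0.9942] 6.874472662077858e-05
rot [-0.4  0.2  0.1] shift [60.7 -0.  27.1] world [0.4 0.2 0.2] force [-0.7 -0.1  1. ] clock 3.1
```

View pics/side1.png

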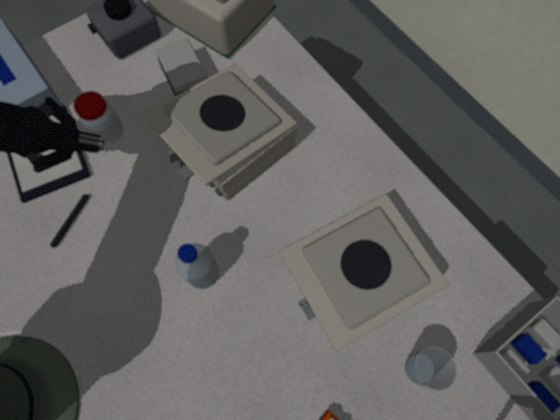

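View pics/top1.png

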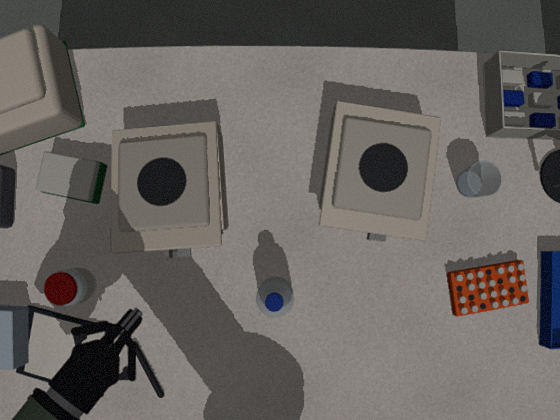

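The gripper is closed and pointing toward the ajar lid, with the tips at about (103,143) in the side view and (137,312) in the top view. Next I'll check the tip geometry up close.

```bash
python3 -c "
from go import *
from h import *
t=cv2.imread('pics/top1.png');s=cv2.imread('pics/side1.png');o=bot.observe();P=pickle=__import__('pickle').load(open('P.pkl','rb'))
R=Ro.from_euler('xyz',o['tool_rot'])
def L(v): return o['position']+R.apply(np.array(v)/1e3)
for im,n in((t,'top'),(s,'side')):
  pts=[L([x,y,z]) for x in(-11,11) for y in(-14.5,14.5) for z in(-50,0)]
  u=proj(P[n],pts); print(n,u.round(0).tolist(), proj(P[n],[L([0,0,0])]))
  c=u.mean(0).astype(int); x,y=max(c[0]-55,0),max(c[1]-50,0)
  w=cv2.resize(im[y:y+100,x:x+110],None,fx=5,fy=5,interpolation=2); w=cv2.convertScaleAbs(w,alpha=2.2)
  for p in u: cv2.circle(w,tuple(int(v) for v in (p-[x,y])*5),3,(0,0,255),-1)
  cv2.imwrite('pics/g_%s.png'%n,w)
"
```

```text
top [[134.0, 328.0], [154.0, 303.0], [119.0, 317.0], [140.0, 292.0], [134.0, 331.0], [154.0, 307.0], [120.0, 320.0], [140.0, 296.0]] [[146.9 299.6]]
side [[84.0, 145.0], [117.0, 151.0], [86.0, 129.0], [119.0, 135.0], [83.0, 151.0], [116.0, 157.0], [85.0, 136.0], [118.0, 141.0]] [[117.4 146. ]]
```

View pics/g_top.png

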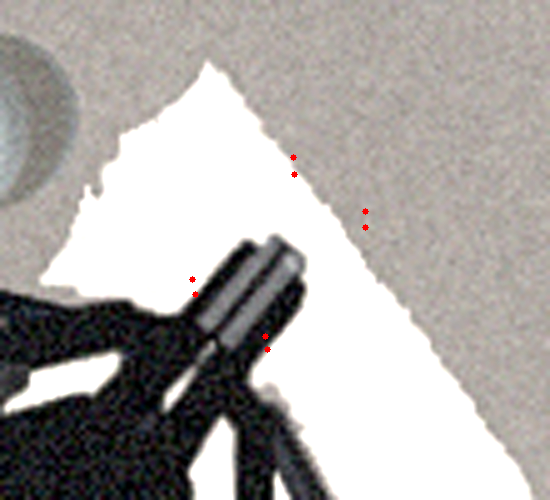

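View pics/g_side.png

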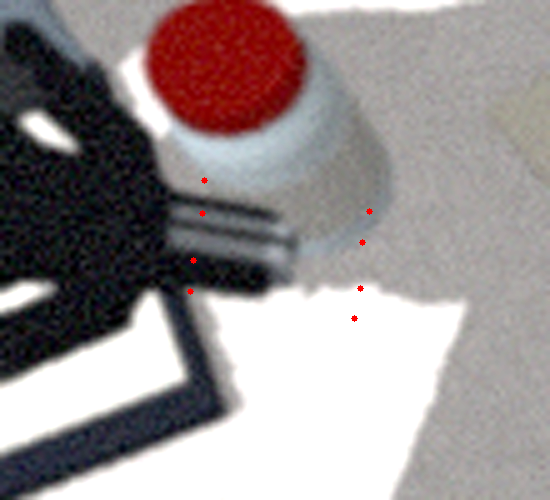

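```bash
python3 -c "
from go import *
from h import *
print(bot.observe()['position'],bot.observe()['clock'],bot.observe()['qpos'])
D={n:viewer.grab_frame(n) for n in('top','side')}
o=bot.observe();R=Ro.from_euler('xyz',o['tool_rot'])
for n in D:
  P=D[n]; im=P['pixels']; u=proj(P,[o['position'],o['position']-R.as_matrix()[:,2]*.05])
  x,y=(90,260) if n=='top' else (40,90)
  w=cv2.resize(im[y:y+80,x:x+100],None,fx=7,fy=7,interpolation=2); w=cv2.convertScaleAbs(w,alpha=2.2)
  for p in u: cv2.circle(w,tuple(int(v) for v in (p-[x,y])*7),3,(0,0,255),-1)
  cv2.imwrite('pics/g2_%s.png'%n,w); print(n,u,P['rvec'],P['tvec'])
__import__('pickle').dump(D,open('D.pkl','wb'))
print(o['position'],o['clock'])
"
```

```text
[0.4 0.2 0.2] 3.2 [-1.3  0.6 -0.   2.2  1.1  1.3 -1.2]
top [[146.5 299.7]
 [126.6 324.1]] [ 2.2 -2.2  0.1] [-0.   0.6  1. ]
side [[117.  145.5]
 [ 84.1 139.7]] [ 2.7 -0.9  0.2] [-0.5  0.4  0.8]
[0.4 0.2 0.2] 3.3
```

View pics/g2_top.png

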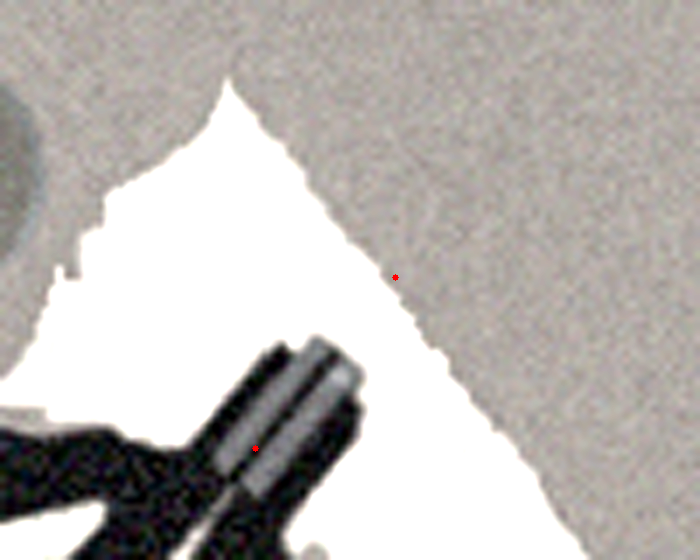

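View pics/g2_side.png

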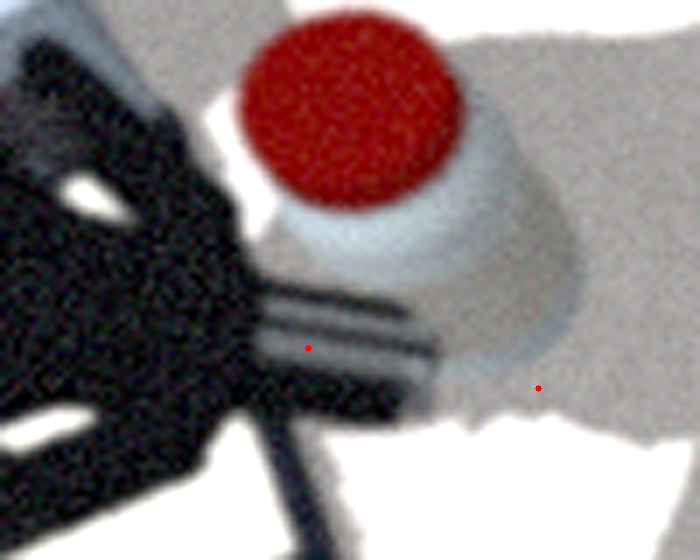

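```bash
cat > tri.py <<'E'
from go import *
from h import *
def tri(Pa,ua,Pb,ub):
    A=[];b=[]
    for P,u in((Pa,ua),(Pb,ub)):
        c,d=ray(P,[u]); M=np.eye(3)-np.outer(d[0],d[0]); A.append(M);b.append(M@c)
    X,r,_,_=np.linalg.lstsq(np.vstack(A),np.concatenate(b),rcond=None); return X,np.sqrt(r)
E
python3 -c "
from tri import *
import pickle
D=pickle.load(open('D.pkl','rb'))
o=bot.observe();R=Ro.from_euler('xyz',o['tool_rot'])
f=lambda x,y,n:(x/7+(90 if n=='top' else 40),y/7+(260 if n=='top' else 90))
# right-pad tip ends: top gap end between pads; side gap end
for a,b in(((335,362),(438,350)),((345,380),(425,385)),((318,340),(437,338))):
  X,r=tri(D['top'],f(*a,'top'),D['side'],f(*b,'side')); print(X.round(4),r,'tool',R.inv().apply(X-o['position'])*1e3)
print(R.as_matrix())
"
```

```text
[0.4 0.2 0.3] [0.] tool [-14.5  -3.  -24.6]
[0.4 0.2 0.2] [0.] tool [ -2.6  -6.  -25.3]
[0.4 0.2 0.2] [0.] tool [ -9.9   3.2 -23.6]
[[-0.3  0.6  0.7]
 [ 0.2  0.8 -0.5]
 [-0.9 -0.  -0.4]]
```

```bash
cat > s3.py <<'E'
from ik import *
from s2 import walk
from h import bot
np.set_printoptions(precision=2,suppress=True)
q=bot.observe()["qpos"]
def run(psi,beta,flip=0,v=0,q=q):
    R=tool(np.radians(beta),np.radians(psi),flip); M=R.as_matrix()
    d=M[:,2]; n=-M[:,0]*(-1 if flip else 1)
    def TCP(th,y,s=.036,gap=0):
        E=lid(np.r_[Q[:3],th],[.225,y,0])[0]; return E+s*d-(.011+gap)*n
    f=np.array([np.cos(Q[2]),np.sin(Q[2]),0])
    a=TCP(.15,-.03,gap=.006)
    r=[];qs=None;qq=q
    for p in (a-.07*f+[0,0,.1],a-.07*f,a,TCP(.15,-.005,gap=.006),TCP(.3,-.005),TCP(.5,-.005),TCP(.75,-.005),TCP(1.0,-.005),TCP(1.0,-.03)-.08*f):
        qq,m,ok,ac=walk(qq,p,R); r.append((round(float(m),2),int(ok)))
        if len(r)==4: qs=qq
    print(psi,beta,flip,r,qs)
if __name__=="__main__":
  for flip in(0,1):
   for psi in(-30,-20,-10,0):
    for beta in(45,52,60,66): run(psi,beta,flip)
E
sed -i 's/^for psi in(-45/if __name__=="__main__":\n for psi in(-45/; ' s2.py
python3 - <<'E'
s=open('s2.py').read(); a,b=s.split('if __name__'); 
open('s2.py','w').write(a)
E
python3 s3.py | tail -32
```

```text
-30 45 0 [(0.02, 1), (0.0, 1), (0.01, 1), (0.13, 1), (0.17, 1), (0.2, 1), (0.25, 1), (0.35, 1), (0.27, 1)] [-0.47  0.67 -0.55  2.24  1.59  1.08 -1.15]
-30 52 0 [(0.07, 1), (0.0, 1), (0.01, 1), (0.14, 1), (0.18, 1), (0.21, 1), (0.28, 1), (0.38, 1), (0.3, 1)] [-0.88  0.57  0.06  2.24  1.41  0.6  -1.  ]
-30 60 0 [(0.1, 1), (0.05, 1), (0.06, 1), (0.19, 1), (0.23, 1), (0.27, 1), (0.34, 1), (0.46, 1), (0.38, 1)] [-0.8   0.53  0.06  2.19  1.15  0.5  -0.67]
-30 66 0 [(0.12, 1), (0.09, 1), (0.1, 1), (0.24, 1), (0.27, 1), (0.32, 1), (0.39, 1), (0.51, 1), (0.44, 1)] [-0.73  0.51  0.04  2.14  0.89  0.47 -0.36]
-20 45 0 [(0.0, 1), (0.0, 0), (0.0, 1), (0.05, 1), (0.0, 1), (0.0, 1), (0.0, 1), (0.0, 1), (0.0, 1)] [ 0.12  1.17 -1.43  2.31  1.87  1.8  -0.85]
-20 52 0 [(0.0, 1), (0.0, 0), (0.0, 1), (0.05, 1), (0.0, 1), (0.0, 1), (0.0, 1), (0.0, 1), (0.0, 1)] [ 0.18  1.08 -1.43  2.26  1.76  1.61 -0.77]
-20 60 0 [(0.05, 1), (0.0, 1), (0.01, 1), (0.15, 1), (0.18, 1), (0.22, 1), (0.29, 1), (0.41, 1), (0.34, 1)] [-0.6   0.5  -0.16  2.24  1.4   0.51 -0.71]
-20 66 0 [(0.08, 1), (0.04, 1), (0.05, 1), (0.15, 1)
[... 2892 characters left out ...]
.0, 0), (0.0, 0), (0.0, 0), (0.0, 1), (0.01, 1), (0.07, 1), (0.15, 1), (0.12, 1)] [-0.97  0.52  0.45  2.2   0.24  0.18 -2.5 ]
0 45 1 [(0.0, 0), (0.0, 0), (0.0, 0), (0.0, 0), (0.0, 0), (0.0, 0), (0.0, 0), (0.0, 0), (0.0, 0)] [-1.19  0.57  0.65  2.19  0.31  0.18 -2.5 ]
0 52 1 [(0.0, 0), (0.0, 0), (0.0, 0), (0.0, 0), (0.0, 0), (0.0, 0), (0.0, 0), (0.0, 1), (0.0, 0)] [-1.01  0.51  0.48  2.19  0.39  0.18 -2.5 ]
0 60 1 [(0.0, 0), (0.0, 0), (0.0, 0), (0.0, 0), (0.0, 0), (0.0, 0), (0.01, 1), (0.12, 1), (0.12, 1)] [-0.84  0.48  0.32  2.2   0.45  0.18 -2.5 ]
0 66 1 [(0.0, 1), (0.0, 0), (0.0, 0), (0.0, 0), (0.0, 1), (0.01, 1), (0.11, 1), (0.24, 1), (0.27, 1)] [-0.74  0.47  0.22  2.21  0.47  0.18 -2.5 ]
```

```bash
cat > go2.py <<'E'
from ik import *
from h import bot
np.set_printoptions(precision=3,suppress=True)
PSI,BETA=np.radians(-25),np.radians(60)
RT=tool(BETA,PSI,0); MT=RT.as_matrix(); d=MT[:,2]; n=-MT[:,0]
def toframe(p):
    c,s=np.cos(Q[2]),np.sin(Q[2]); v=np.asarray(p)-[Q[0],Q[1],0]; return np.array([c*v[0]+s*v[1],-s*v[0]+c*v[1],v[2]])
def TCP(th,yt,s=.036,gap=0.,z=0):
    E=lid(np.r_[Q[:3],th],[.225,0,0])[0]; p=toframe(E+s*d-(.017+gap)*n); p[1]=yt; p[2]+=z; return base(Q,p)[0]
def delta(p,R=RT):
    o=bot.observe(); R0=Ro.from_euler("xyz",o["tool_rot"]); return (R0.inv()*R).as_rotvec(degrees=True), R0.inv().apply(p-o["position"])*1e3
def show(p,R=RT):
    r,t=delta(p,R); print("rot",r.round(1),"shift",t.round(0),"frame target",(toframe(p)*1e3).round(0))
def st():
    o=bot.observe(); print("clock",o["clock"],"frame TCP",(toframe(o["position"])*1e3).round(1),"F",o["force"].round(1),"q",o["qpos"].round(2))
E
python3 -c "
from go2 import *
a=TCP(.15,-.05,gap=.010); st(); show(a); show(a-.07*d)
from s2 import walk
q,m,ok,ac=walk(bot.observe()['qpos'],a-.07*d,RT); print(m,ok,q)
for p in (a,TCP(.15,-.012,gap=.01),TCP(.3,-.012),TCP(1,-.012)):
  q,m,ok,ac=walk(q,p,RT); print(m,ok,q)
"
```

```text
clock 3.3 frame TCP [-209.8   16.8  228.8] F [-0.4 -0.3  0.4] q [-1.27  0.55 -0.    2.24  1.13  1.26 -1.22]
rot [-11.2  34.7 -10.3] shift [ 85.  -5. 148.] frame target [-137.  -50.   89.]
rot [-11.2  34.7 -10.3] shift [ 44. -14.  92.] frame target [-169.  -35.  150.]
redcap 0.0 [[0.428 0.452 0.   ]] [[0.44  0.494 0.   ]]
redcap 0.1 [[0.438 0.407 0.1  ]] [[0.441 0.409 0.1  ]]
redcap 0.14 [[0.443 0.389 0.14 ]] [[0.441 0.375 0.14 ]]
grey box [[0.608 0.339 0.06 ]
 [0.695 0.353 0.06 ]]
3.3 [-1.2724  0.5479 -0.001   2.244   1.1269  1.2648 -1.2222] [0.4392 0.2018 0.2288] [-3.141   1.1332  2.5286] [-0.3667 -0.3081  0.4431] -0.00017811825816950748
0.08397573802460467 True [-0.7569  0.3365  0.0164  2.2972  1.1039  0.5145 -0.5088]
0.11252133142845189 True [-0.7315  0.5012  0.0839  2.286   1.4225  0.4032 -0.7947]
0.12730482029307355 True [-0.7787  0.515   0.0485  2.2426  1.3078  0.4524 -0.7428]
0.1715282799330633 True [-0.7253  0.4466  0.0079  2.1892  1.121   0.5049 -0.5041]
0.24422450125842454 True [-0.5276  0.3655 -0.1083  1.8759  0.7373  0.7304  0.077 ]
```

```bash
python3 -m creep '[{"rx":-1.9,"ry":5.8,"rz":-1.7,"tx":7,"ty":-2,"tz":15,"hand":1},{"rx":-3.8,"ry":11.6,"rz":-3.4,"tx":14,"ty":-4,"tz":30,"hand":1},{"rx":-5.6,"ry":17.4,"rz":-5.1,"tx":22,"ty":-7,"tz":46,"hand":1},{"rx":-7.5,"ry":23.1,"rz":-6.9,"tx":29,"ty":-9,"tz":61,"hand":1},{"rx":-9.3,"ry":28.9,"rz":-8.6,"tx":37,"ty":-12,"tz":77,"hand":1},{"rx":-11.2,"ry":34.7,"rz":-10.3,"tx":44,"ty":-14,"tz":92,"hand":1},{"rx":-11.2,"ry":34.7,"rz":-10.3,"tx":44,"ty":-14,"tz":92,"hand":1}]'; python3 -c "
from go2 import *
from h import *
st(); a=TCP(.15,-.05,gap=.010); show(a)
o=bot.observe();R=Ro.from_euler('xyz',o['tool_rot']);pp=o['position']
for k in ('side','top'):
  P=viewer.grab_frame(k); x,y=(80,80) if k=='side' else (90,180)
  w=cv2.convertScaleAbs(cv2.resize(P['pixels'][y:y+130,x:x+150],None,fx=4.5,fy=4.5,interpolation=2),alpha=1.8)
  for v in ([0,0,0],[0,0,-22],[0,0,-60]):
    u=proj(P,pp+R.apply(np.array(v)/1e3))[0]; cv2.circle(w,tuple(int(t) for t in (u-[x,y])*4.5),3,(0,0,255),-1)
  cv2.imwrite('pics/%s2.png'%k,w)
"
```

```text
clock: 4.0
position: [0.4868, 0.1498, 0.1519]
tool_rot: [3.138, 0.527, 2.786]
force: [-0.3, 0.0, 0.7]
grip_width: 0.0001
clock 4.0 frame TCP [-166.8  -39.   151.9] F [-0.3  0.   0.7] q [-0.75  0.33  0.02  2.3   1.11  0.51 -0.5 ]
rot [ 0.1  0.2 -0.2] shift [ 5.  2. 70.] frame target [-137.  -50.   89.]
```

View pics/side2.png

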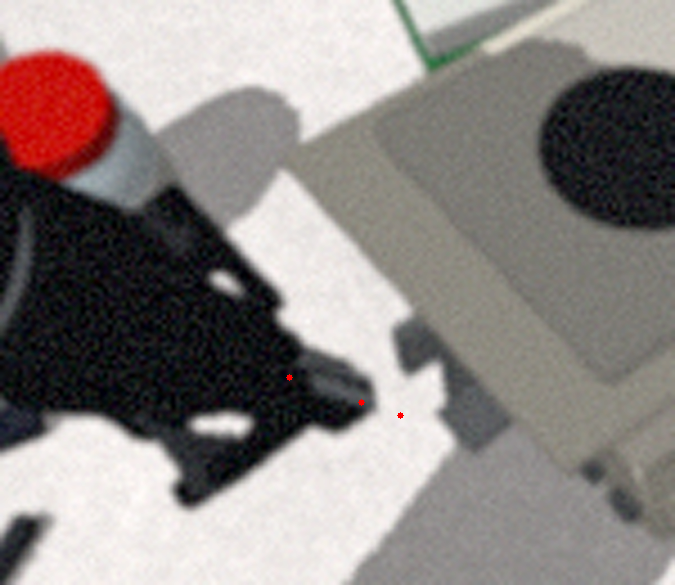

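View pics/top2.png

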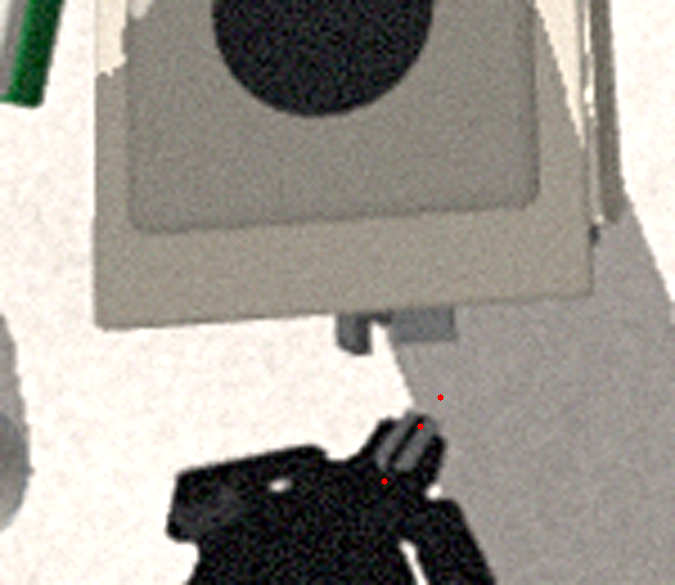

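```bash
cat > tri2.py <<'E'
from go2 import *
from h import *
import pickle
P=pickle.load(open("P.pkl","rb"))
def tri(ut,us):
    A=[];b=[]
    for k,u in(("top",ut),("side",us)):
        c,dd=ray(P[k],[u]); M=np.eye(3)-np.outer(dd[0],dd[0]); A.append(M);b.append(M@c)
    A=np.vstack(A);b=np.concatenate(b);X=np.linalg.lstsq(A,b,rcond=None)[0]; return X,np.linalg.norm(A@X-b)
E
python3 -c "
from tri2 import *
o=bot.observe();R=Ro.from_euler('xyz',o['tool_rot']);pp=o['position']
f=lambda t:(90+t[0]/4.5,180+t[1]/4.5); g=lambda t:(80+t[0]/4.5,80+t[1]/4.5)
for a,b in (((180,472),(170,188)),((322,450),(283,300)),((430,415),(372,385))):
  X,r=tri(f(a),g(b)); print(X.round(3),r.round(4),(R.inv().apply(X-pp)*1e3).round(1))
"
```

```text
[0.463 0.222 0.253] 0.0014 [ -12.7   58.3 -110.4]
[0.472 0.179 0.222] 0.0015 [-17.2  20.3 -72.3]
[0.482 0.146 0.192] 0.0003 [-20.2  -6.8 -35.1]
```

```bash
python3 -m creep '[{"rx":0,"ry":0,"rz":0,"tx":5,"ty":0,"tz":15,"hand":1},{"rx":0,"ry":0,"rz":0,"tx":5,"ty":2,"tz":30,"hand":1},{"rx":0,"ry":0,"rz":0,"tx":5,"ty":2,"tz":45,"hand":1},{"rx":0,"ry":0,"rz":0,"tx":5,"ty":2,"tz":60,"hand":1},{"rx":0,"ry":0,"rz":0,"tx":5,"ty":2,"tz":75,"hand":1},{"rx":0,"ry":0,"rz":0,"tx":5,"ty":2,"tz":75,"hand":1}]'
cat > look.py <<'E'
from go2 import *
from h import *
import sys
st()
o=bot.observe();R=Ro.from_euler('xyz',o['tool_rot']);pp=o['position']
for k in ('side','top'):
  P=viewer.grab_frame(k); x,y=(80,80) if k=='side' else (90,150)
  w=cv2.convertScaleAbs(cv2.resize(P['pixels'][y:y+130,x:x+150],None,fx=4.5,fy=4.5,interpolation=2),alpha=1.8)
  for v in ([0,0,0],[0,0,-24],[0,0,-60]):
    u=proj(P,pp+R.apply(np.array(v)/1e3))[0]; cv2.circle(w,tuple(int(t) for t in (u-[x,y])*4.5),2,(0,0,255),-1)
  cv2.imwrite('pics/%s_%s.png'%(k,sys.argv[1]),w)
E
python3 look.py 3; python3 -c "
from go2 import *
show(TCP(.15,-.05,s=.041,gap=.004));show(TCP(.15,-.012,s=.041,gap=.004))"
```

```text
clock: 4.7
position: [0.516, 0.1442, 0.0814]
tool_rot: [-3.14, 0.527, 2.792]
force: [0.2, 1.3, 0.0]
grip_width: -0.0002
clock 4.7 frame TCP [-138.2  -47.1   81.4] F [0.2 1.3 0. ] q [-0.75  0.52  0.09  2.29  1.47  0.4  -0.85]
rot [0.  0.2 0.1] shift [-10.   1.  -0.] frame target [-130.  -50.   88.]
rot [0.  0.2 0.1] shift [ 4. 35. -8.] frame target [-130.  -12.   88.]
```

View pics/side_3.png

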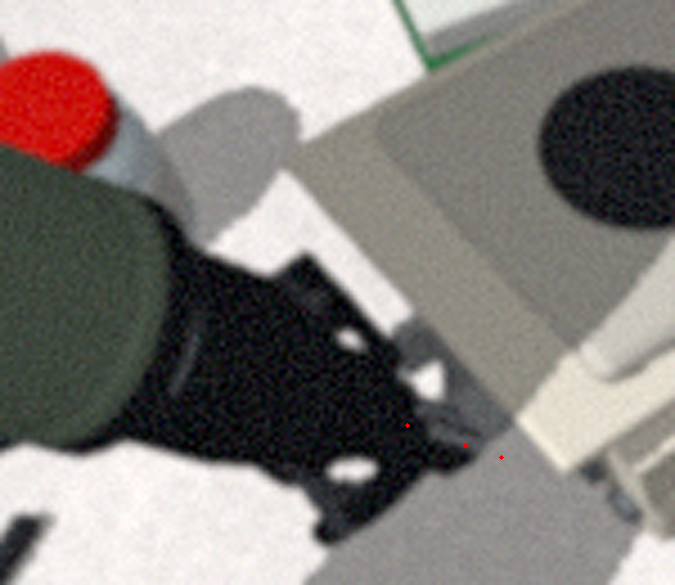

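View pics/top_3.png

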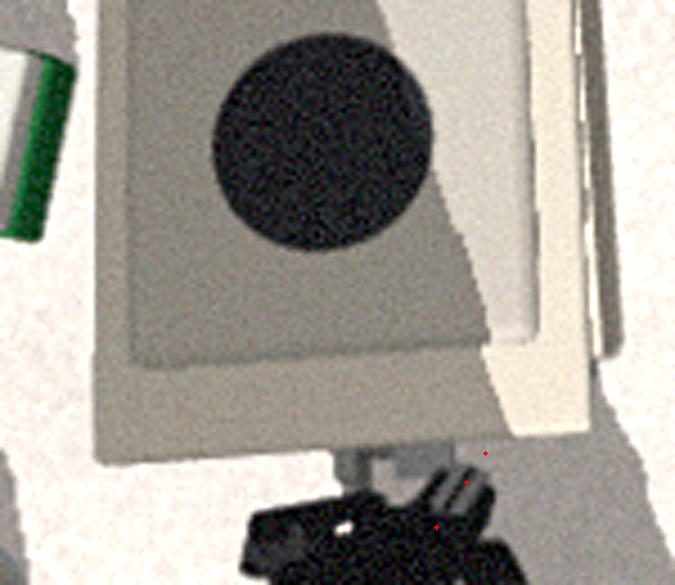

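```bash
python3 -m creep '[{"rx":0,"ry":0,"rz":0,"tx":-6,"ty":1,"tz":1,"hand":1},{"rx":0,"ry":0,"rz":0,"tx":-12,"ty":1,"tz":1,"hand":1},{"rx":0,"ry":0,"rz":0,"tx":-12,"ty":1,"tz":1,"hand":1}]'; python3 -c "
from go2 import *
st()"
python3 -m creep '[{"rx":0,"ry":0,"rz":0,"tx":2,"ty":4.5,"tz":-1,"hand":1},{"rx":0,"ry":0,"rz":0,"tx":4,"ty":9,"tz":-2,"hand":1},{"rx":0,"ry":0,"rz":0,"tx":6,"ty":14,"tz":-3,"hand":1},{"rx":0,"ry":0,"rz":0,"tx":7,"ty":18,"tz":-4,"hand":1},{"rx":0,"ry":0,"rz":0,"tx":7,"ty":18,"tz":-4,"hand":1}]'; python3 look.py 4
```

```text
clock: 5.1
position: [0.5272, 0.1409, 0.0884]
tool_rot: [3.14, 0.527, 2.789]
force: [-0.6, 0.5, 0.8]
grip_width: 0.0
clock 5.1 frame TCP [-127.3  -51.3   88.4] F [-0.6  0.5  0.8] q [-0.73  0.51  0.1   2.27  1.42  0.39 -0.78]
clock: 5.6
position: [0.5254, 0.1607, 0.0868]
tool_rot: [-3.141, 0.526, 2.791]
force: [-0.2, 0.5, 0.3]
grip_width: 0.0001
clock 5.6 frame TCP [-127.4  -31.4   86.8] F [-0.2  0.5  0.3] q [-0.76  0.52  0.08  2.25  1.36  0.42 -0.75]
```

View pics/side_4.png

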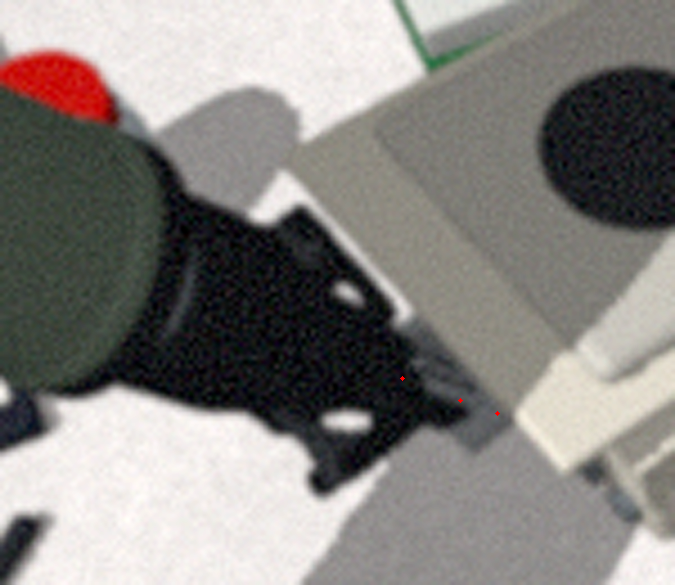

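View pics/top_4.png

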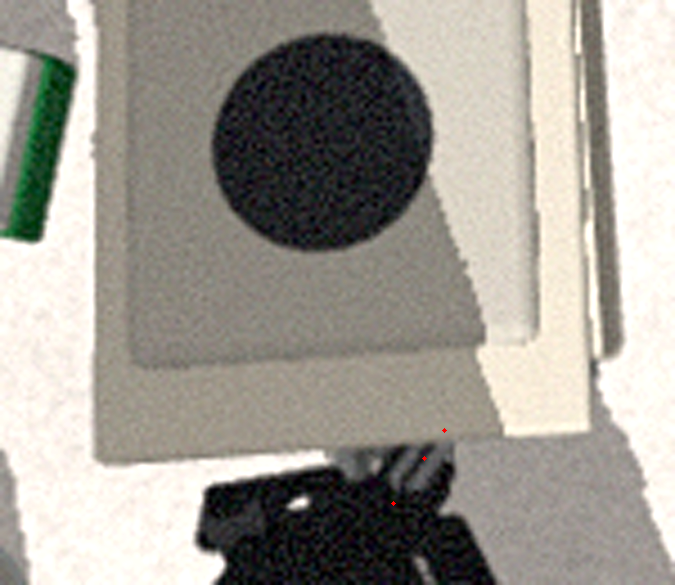

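```bash
python3 -m creep '[{"rx":0,"ry":0,"rz":0,"tx":1,"ty":4,"tz":-0.6,"hand":1},{"rx":0,"ry":0,"rz":0,"tx":2,"ty":8,"tz":-1.2,"hand":1},{"rx":0,"ry":0,"rz":0,"tx":3,"ty":12,"tz":-1.8,"hand":1},{"rx":0,"ry":0,"rz":0,"tx":3,"ty":12,"tz":-1.8,"hand":1}]';  python3 -c "
from go2 import *
st()"
python3 -m creep '[{"rx":0,"ry":0,"rz":0,"tx":1,"ty":4,"tz":-0.6,"hand":1},{"rx":0,"ry":0,"rz":0,"tx":2,"ty":8,"tz":-1,"hand":1},{"rx":0,"ry":0,"rz":0,"tx":2,"ty":10,"tz":-1.2,"hand":1},{"rx":0,"ry":0,"rz":0,"tx":2,"ty":10,"tz":-1.2,"hand":1}]'; python3 look.py 5
```

```text
clock: 6.1
position: [0.5261, 0.1726, 0.0867]
tool_rot: [-3.14, 0.526, 2.79]
force: [-4.1, -3.1, -0.0]
grip_width: -0.0001
clock 6.1 frame TCP [-125.7  -19.6   86.7] F [-4.1 -3.1 -0. ] q [-0.77  0.53  0.07  2.23  1.32  0.43 -0.73]
clock: 6.5
position: [0.5272, 0.182, 0.0867]
tool_rot: [-3.139, 0.526, 2.79]
force: [-5.2, -5.8, 0.6]
grip_width: 0.0001
clock 6.5 frame TCP [-123.8  -10.3   86.7] F [-5.2 -5.8  0.6] q [-0.78  0.53  0.06  2.21  1.29  0.45 -0.71]
```

View pics/side_5.png

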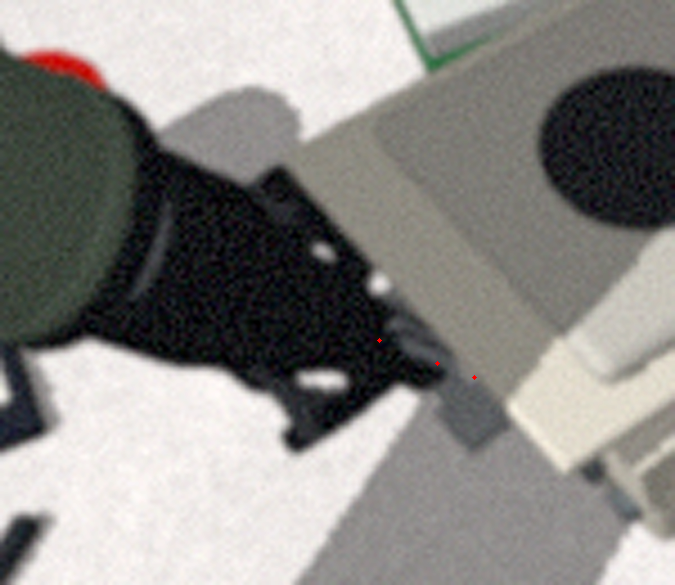

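View pics/top_5.png

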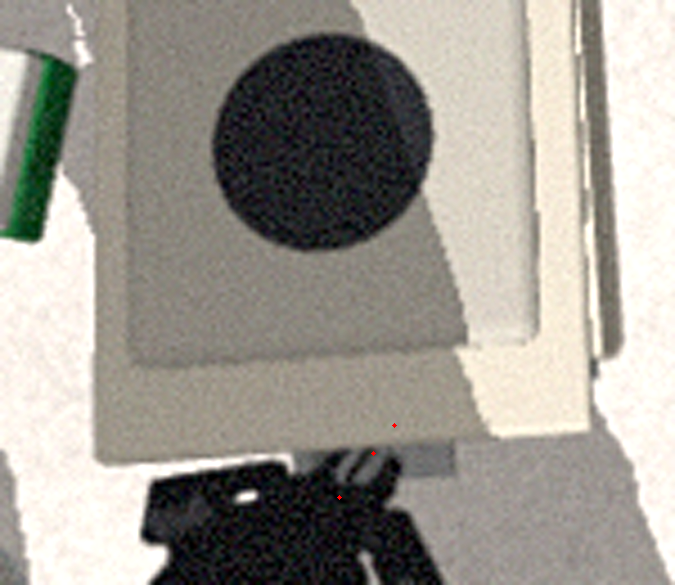

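```bash
python3 -m creep '[{"rx":0,"ry":0,"rz":0,"tx":0,"ty":3,"tz":0,"hand":1},{"rx":0,"ry":0,"rz":0,"tx":0,"ty":6,"tz":0,"hand":1},{"rx":0,"ry":0,"rz":0,"tx":0,"ty":8,"tz":0,"hand":1},{"rx":0,"ry":0,"rz":0,"tx":0,"ty":8,"tz":0,"hand":1},{"rx":0,"ry":0,"rz":0,"tx":0,"ty":8,"tz":0,"hand":1}]';  python3 look.py 6;  python3 -c "
from go2 import *
for th in (.2,.3,.4,.5,.6,.7,.8,.9,1,1.05): print(th,(toframe(TCP(th,0,s=.041))*1e3).round(1))"
```

```text
clock: 7.1
position: [0.5294, 0.1889, 0.0865]
tool_rot: [-3.138, 0.525, 2.79]
force: [-9.8, -5.7, 1.8]
grip_width: 0.0
clock 7.1 frame TCP [-121.    -3.7   86.5] F [-9.8 -5.7  1.8] q [-0.78  0.54  0.06  2.2   1.27  0.46 -0.69]
0.2 [-125.3   -0.   100.7]
0.3 [-119.7    0.   122.5]
0.4 [-112.    -0.   143.6]
0.5 [-102.2    0.   163.9]
0.6 [-90.5   0.  183. ]
0.7 [-76.9  -0.  200.9]
0.8 [-61.5   0.  217.4]
0.9 [-44.6   0.  232.2]
1 [-26.3  -0.  245.3]
1.05 [-16.7  -0.  251.2]
```

View pics/side_6.png

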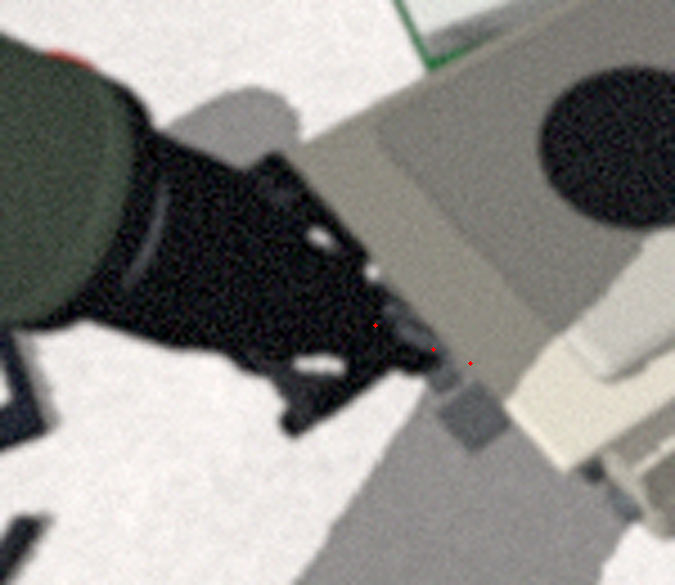

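View pics/top_6.png

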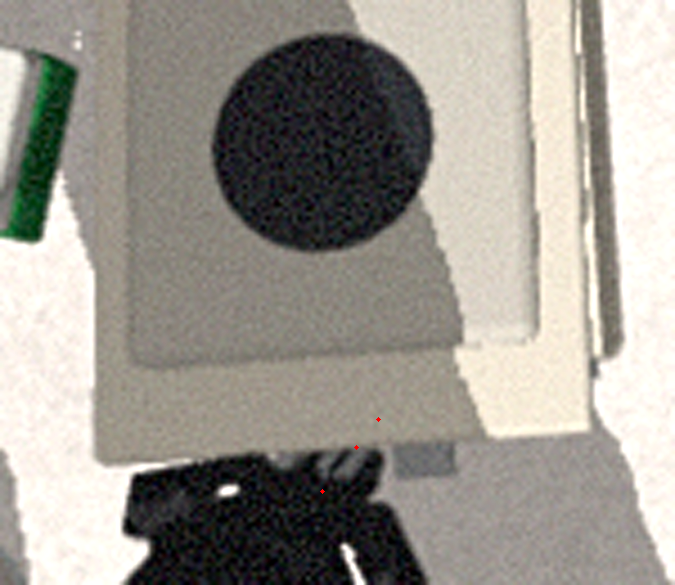

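```bash
python3 -m creep '[{"rx":0,"ry":0,"rz":0,"tx":-3.2,"ty":0,"tz":-5.5,"hand":1},{"rx":0,"ry":0,"rz":0,"tx":-6.5,"ty":0,"tz":-11,"hand":1},{"rx":0,"ry":0,"rz":0,"tx":-10,"ty":0.4,"tz":-15.5,"hand":1},{"rx":0,"ry":0,"rz":0,"tx":-13.6,"ty":0.8,"tz":-19.9,"hand":1},{"rx":0,"ry":0,"rz":0,"tx":-13.6,"ty":0.8,"tz":-19.9,"hand":1}]';  python3 look.py 7
```

```text
clock: 7.7
position: [0.5322, 0.1891, 0.1113]
tool_rot: [-3.14, 0.526, 2.789]
force: [-2.9, -5.4, 0.4]
grip_width: 0.0002
clock 7.7 frame TCP [-118.2   -3.7  111.3] F [-2.9 -5.4  0.4] q [-0.76  0.49  0.03  2.18  1.16  0.49 -0.57]
```

View pics/side_7.png

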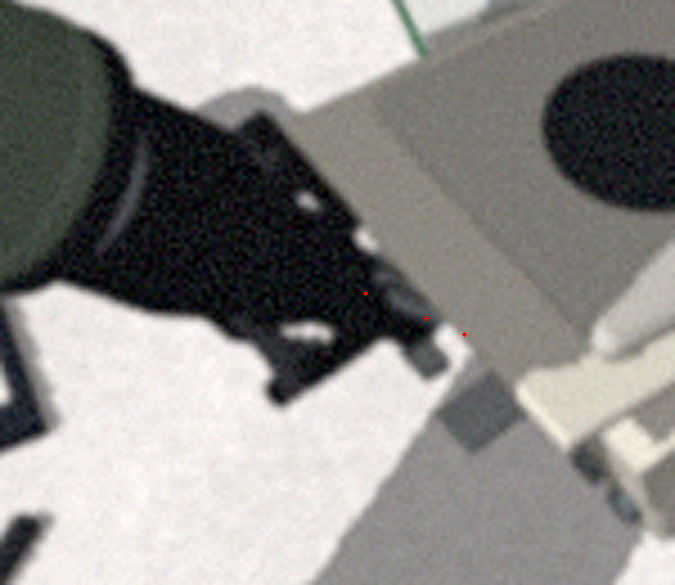

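View pics/top_7.png

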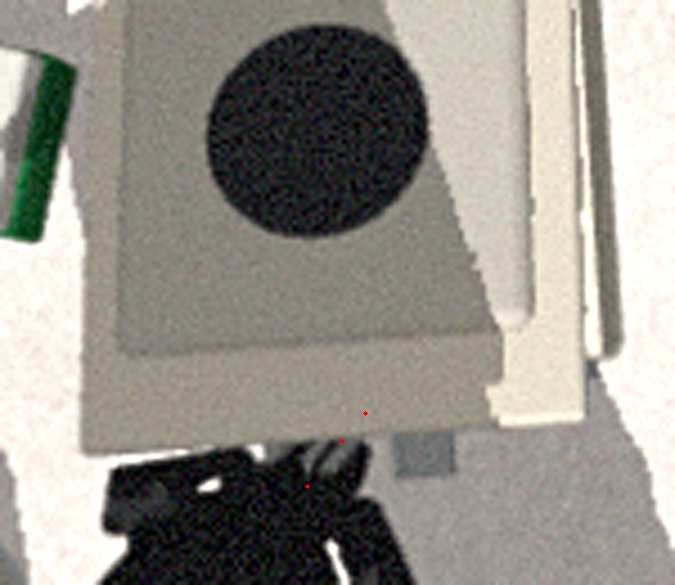

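The lid is rising and the toe is free of the bracket: it shows above the bracket at (425,355) in the side view. I'll keep following the arc.

```bash
python3 -m creep '[{"rx":0,"ry":0,"rz":0,"tx":-6,"ty":1,"tz":-6,"hand":1},{"rx":0,"ry":0,"rz":0,"tx":-11.5,"ty":2,"tz":-12,"hand":1},{"rx":0,"ry":0,"rz":0,"tx":-23,"ty":4,"tz":-24,"hand":1},{"rx":0,"ry":0,"rz":0,"tx":-37,"ty":7,"tz":-33,"hand":1},{"rx":0,"ry":0,"rz":0,"tx":-51,"ty":10.5,"tz":-42,"hand":1},{"rx":0,"ry":0,"rz":0,"tx":-65,"ty":14.5,"tz":-50,"hand":1},{"rx":0,"ry":0,"rz":0,"tx":-79,"ty":18.5,"tz":-57,"hand":1},{"rx":0,"ry":0,"rz":0,"tx":-79,"ty":18.5,"tz":-57,"hand":1}]';  python3 look.py 8
```

```text
clock: 8.6
position: [0.5765, 0.193, 0.2014]
tool_rot: [-3.141, 0.527, 2.788]
force: [-4.8, -4.1, 5.3]
grip_width: -0.0001
clock 8.6 frame TCP [-73.7  -3.5 201.4] F [-4.8 -4.1  5.3] q [-0.63  0.38 -0.06  2.02  0.85  0.64 -0.14]
```

View pics/side_8.png

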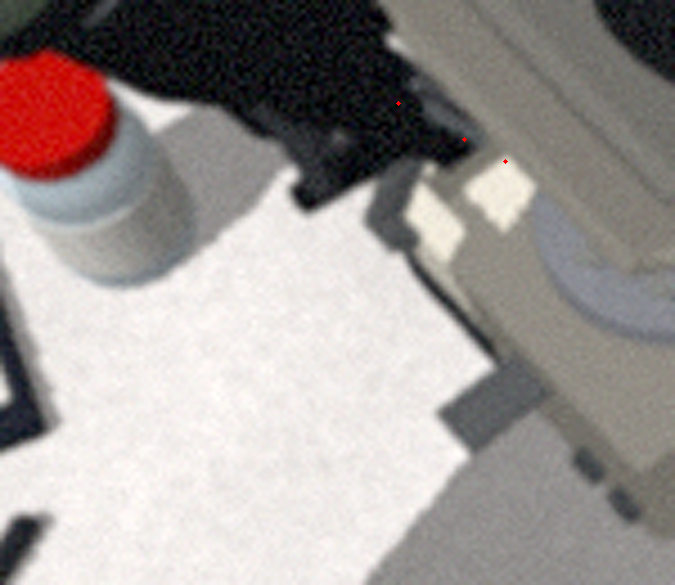

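View pics/top_8.png

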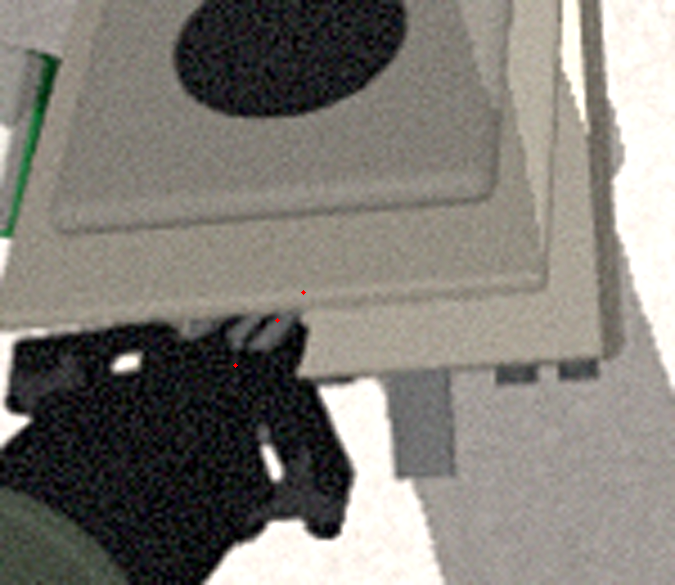

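```bash
python3 -m creep '[{"rx":0,"ry":0,"rz":0,"tx":-10,"ty":3,"tz":-3,"hand":1},{"rx":0,"ry":0,"rz":0,"tx":-20,"ty":6.7,"tz":-5.7,"hand":1},{"rx":0,"ry":0,"rz":0,"tx":-31,"ty":10.5,"tz":-8.5,"hand":1},{"rx":0,"ry":0,"rz":0,"tx":-41,"ty":14,"tz":-11,"hand":1},{"rx":0,"ry":0,"rz":0,"tx":-52,"ty":18,"tz":-12.5,"hand":1},{"rx":0,"ry":0,"rz":0,"tx":-62,"ty":22,"tz":-13.7,"hand":1},{"rx":0,"ry":0,"rz":0,"tx":-73,"ty":26,"tz":-14,"hand":1},{"rx":0,"ry":0,"rz":0,"tx":-73,"ty":26,"tz":-14,"hand":1}]';  cat > look2.py <<'E'
from go2 import *
from h import *
import sys
st()
for k in ('side','top'):
  P=viewer.grab_frame(k); cv2.imwrite('pics/%s_%s.png'%(k,sys.argv[1]),cv2.convertScaleAbs(P['pixels'],alpha=1.5))
E
python3 look2.py 9
```

```text
clock: 9.5
position: [0.6388, 0.198, 0.2504]
tool_rot: [-3.141, 0.528, 2.787]
force: [-8.0, -6.0, 17.4]
grip_width: 0.0002
clock 9.5 frame TCP [-11.3  -3.8 250.4] F [-8.  -6.  17.4] q [-0.54  0.39 -0.09  1.83  0.73  0.74  0.09]
```

View pics/side_9.png

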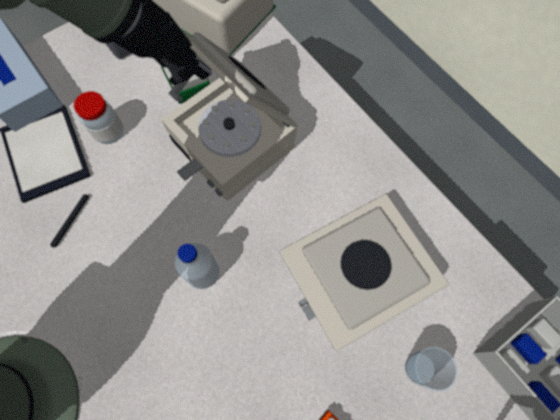

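View pics/top_9.png

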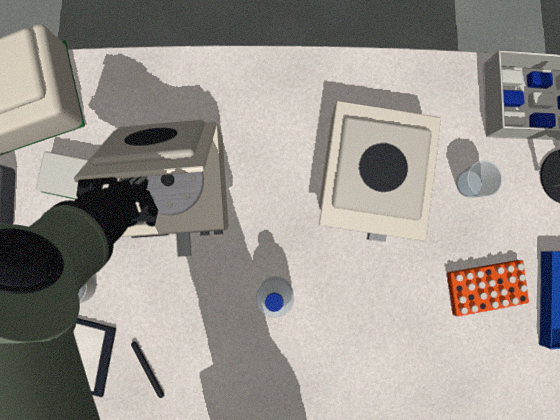

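```bash
python3 -m creep '[{"rx":0,"ry":0,"rz":0,"tx":1,"ty":0,"tz":-4,"hand":1},{"rx":0,"ry":0,"rz":0,"tx":3,"ty":0,"tz":-8,"hand":1},{"rx":0,"ry":0,"rz":0,"tx":4,"ty":-4,"tz":-9,"hand":1},{"rx":0,"ry":0,"rz":0,"tx":4,"ty":-10,"tz":-9,"hand":1},{"rx":0,"ry":0,"rz":0,"tx":4,"ty":-17,"tz":-9,"hand":1},{"rx":0,"ry":0,"rz":0,"tx":4,"ty":-25,"tz":-9,"hand":1},{"rx":0,"ry":0,"rz":0,"tx":4,"ty":-25,"tz":-9,"hand":1}]'; python3 look2.py 10; python3 -c "
import cv2
a=cv2.imread('pics/side_10.png')[0:140,100:310];cv2.imwrite('pics/s10z.png',cv2.resize(a,None,fx=3.8,fy=3.8,interpolation=2))"
```

```text
clock: 10.3
position: [0.6212, 0.1769, 0.2546]
tool_rot: [-3.14, 0.526, 2.789]
force: [-0.6, -2.3, -1.2]
grip_width: -0.0
clock 10.3 frame TCP [-30.6 -23.3 254.6] F [-0.6 -2.3 -1.2] q [-0.53  0.35 -0.09  1.89  0.73  0.72  0.1 ]
```

View pics/s10z.png

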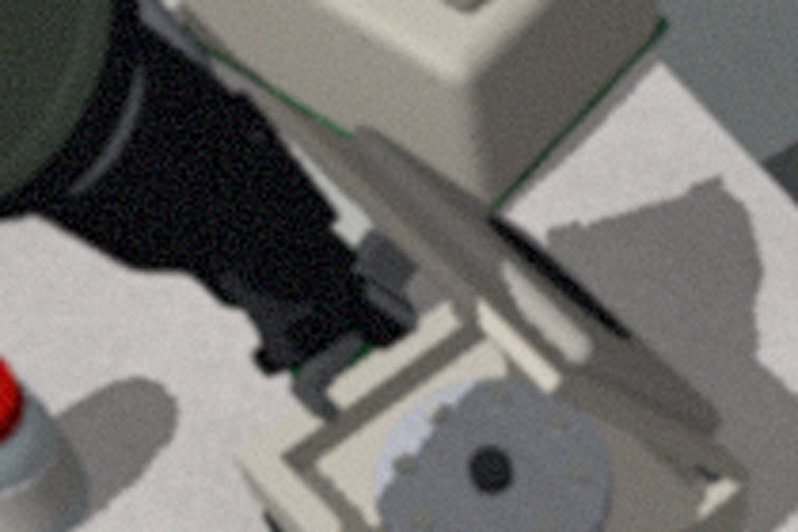

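```bash
python3 -m creep '[{"rx":0,"ry":0,"rz":0,"tx":0,"ty":-6,"tz":-2,"hand":1},{"rx":0,"ry":0,"rz":0,"tx":0,"ty":-12,"tz":-4,"hand":1},{"rx":0,"ry":0,"rz":0,"tx":0,"ty":-18,"tz":-6,"hand":1},{"rx":0,"ry":0,"rz":0,"tx":0,"ty":-18,"tz":-20,"hand":1},{"rx":0,"ry":0,"rz":0,"tx":2,"ty":-18,"tz":-40,"hand":1},{"rx":0,"ry":0,"rz":0,"tx":5,"ty":-18,"tz":-60,"hand":1},{"rx":0,"ry":0,"rz":0,"tx":10,"ty":-18,"tz":-80,"hand":1},{"rx":0,"ry":0,"rz":0,"tx":10,"ty":-18,"tz":-80,"hand":1}]'
python3 -m creep '[{"rx":0,"ry":0,"rz":0,"tx":20,"ty":0,"tz":-30,"hand":1},{"rx":0,"ry":0,"rz":0,"tx":50,"ty":0,"tz":-60,"hand":1},{"rx":0,"ry":0,"rz":0,"tx":80,"ty":0,"tz":-80,"hand":1},{"rx":0,"ry":0,"rz":0,"tx":110,"ty":0,"tz":-100,"hand":1},{"rx":0,"ry":0,"rz":0,"tx":140,"ty":0,"tz":-100,"hand":1},{"rx":0,"ry":0,"rz":0,"tx":140,"ty":0,"tz":-100,"hand":1}]'; python3 look2.py 11
```

```text
clock: 11.2
position: [0.5687, 0.1801, 0.3215]
tool_rot: [3.139, 0.528, 2.79]
force: [0.3, -1.0, 0.9]
grip_width: -0.0003
clock: 11.8
position: [0.4063, 0.2386, 0.3338]
tool_rot: [-3.14, 0.525, 2.794]
force: [-0.1, 0.3, 0.5]
grip_width: -0.0
clock 11.8 frame TCP [-239.5   56.3  333.8] F [-0.1  0.3  0.5] q [-0.76  0.04 -0.29  2.06  0.63  1.04 -0.15]
```

View pics/side_11.png

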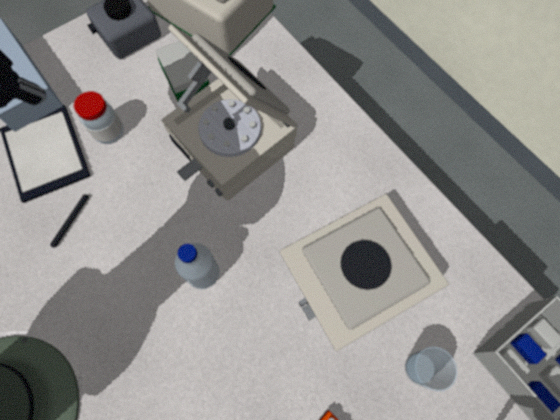

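View pics/top_11.png

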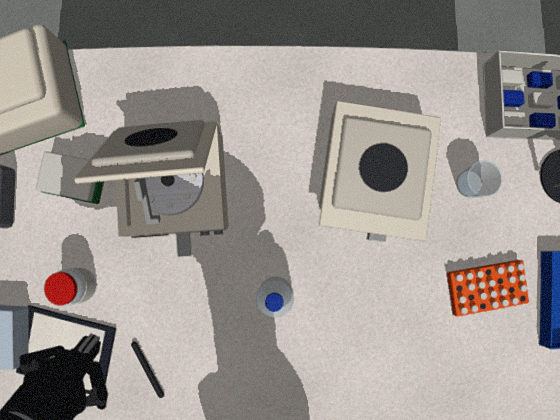

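The robot is clear, the lid is standing and the bottle (275,300 in the top view) is undisturbed. I'll measure the lid angle and the catch's return by projecting the model.

Run:
```python
from go2 import *
from h import *
P={k:viewer.grab_frame(k) for k in('side','top')}
# lid front underside corners seen in top: left (77,180), right (207,178 approx)
for th in (.8,.9,1.0,1.1,1.2):
    print(th,[proj(P[k],lid(np.r_[Q[:3],th],[[.225,.1,0],[.225,.1,.01],[.225,-.1,0]])).round(0).tolist() for k in P])
th=1.0
for k in P:
    x,y=(150,10) if k=='side' else (70,100)
    w=cv2.convertScaleAbs(cv2.resize(P[k]['pixels'][y:y+150,x:x+160],None,fx=4,fy=4,interpolation=2),alpha=1.6)
    for th,c in((.9,(0,0,255)),(1.0,(0,255,0)),(1.1,(255,0,0))):
      qq=np.r_[Q[:3],th]
      for a,b in (([.225,.1,0],[.225,-.1,0]),([.237,0,0],[.237,0,-.03]),([.215,0,-.03],[.215,0,-.081])):
        u=((proj(P[k],lid(qq,[a,b]))-[x,y])*4).astype(int); cv2.line(w,tuple(map(int,u[0])),tuple(map(int,u[1])),c,1)
    cv2.imwrite(f'pics/f_{k}.png',w)
    for o in viewer.outline_of("catch_tab",P[k])[:2]: print(k,o["score"],o["bbox"])
    for o in viewer.outline_of("bottle",P[k])[:1]: print("bottle",o["score"],o["bbox"])
```

```text
0.8 [[[152.0, 55.0], [154.0, 50.0], [225.0, 131.0]], [[84.0, 213.0], [82.0, 208.0], [210.0, 204.0]]]
0.9 [[[157.0, 44.0], [160.0, 39.0], [233.0, 120.0]], [[80.0, 202.0], [78.0, 196.0], [207.0, 192.0]]]
1.0 [[[164.0, 33.0], [167.0, 28.0], [241.0, 109.0]], [[76.0, 189.0], [75.0, 183.0], [205.0, 179.0]]]
1.1 [[[172.0, 22.0], [176.0, 17.0], [250.0, 98.0]], [[73.0, 176.0], [71.0, 169.0], [203.0, 165.0]]]
1.2 [[[181.0, 11.0], [185.0, 6.0], [259.0, 87.0]], [[70.0, 161.0], [69.0, 155.0], [202.0, 150.0]]]
side 0.85 [179.4, 62.1, 206.7, 110.3]
bottle 0.68 [174.5, 243.6, 219.5, 284.8]
top 0.89 [133.6, 179.6, 162.8, 225.8]
bottle 0.84 [255.8, 275.9, 298.2, 315.5]
```

View pics/f_side.png

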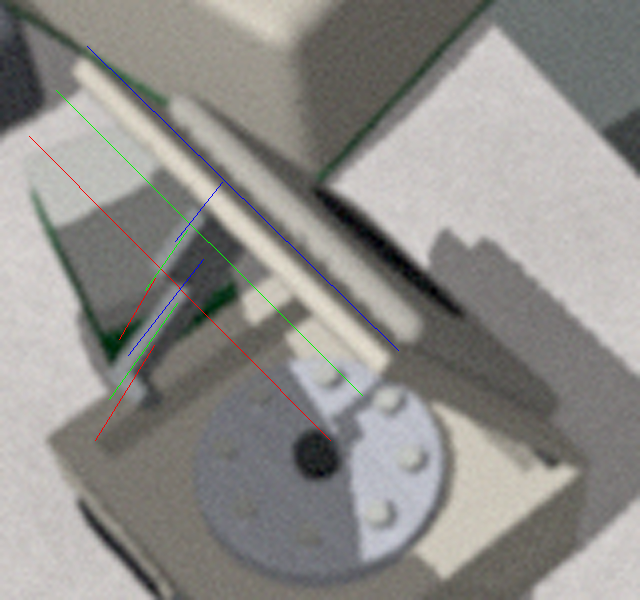

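View pics/f_top.png

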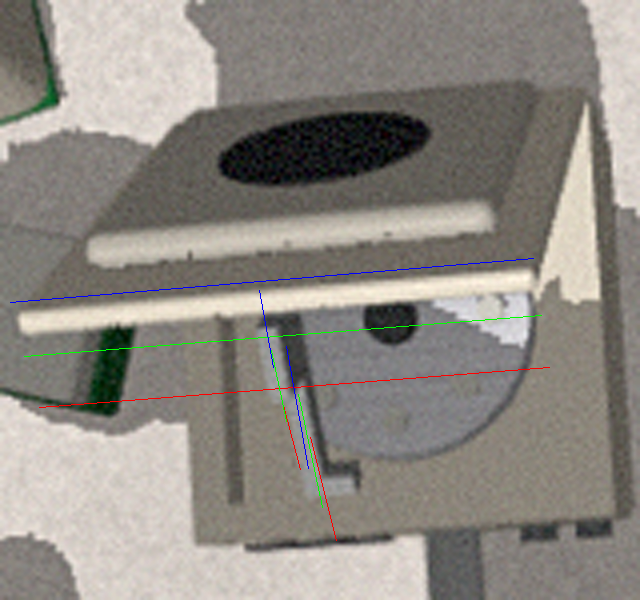

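```bash
python3 -c "
from workcell import bot
print(bot.observe()['clock'],bot.job_done())"
```

```text
the job is handed in; nothing more can be done
12.2 None
```

The lid of the left centrifuge (the ajar one) is standing open at about 1.06 rad (61°). I handed the job in at 12.2 s, with no verdict reported.

**What I did:** I put the closed fingers under the raised edge and pushed the catch about 17 mm to the left, judged from the top picture. I then lifted the lid along its arc, moved the fingers off the catch and backed the arm away.

**Last checks:**
- **Lid:** about 1.06 rad, from projecting the lid model into both pictures.
- **Catch:** it lines up with its rest position in both pictures. I could only judge this to a few millimetres, about the size of the 4 mm limit.
- **Bottle:** upright and where it was at the start.
- **Arm:** clear of everything, with the force reading near zero.

**What disagreed:**
- **Finger length:** in the pictures the fingertips sat about 22–24 mm short of the reported TCP, although the TCP should be at their very end. I worked from what the pictures showed.
- **Force at the top of the lift:** it reached about 20 N, probably the catch or lid edge pressing on the finger base. It eased as soon as I backed off.

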